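Return two measured spindles to the covered crate and shut it

ROBOT

A 6-joint arm with a two-finger parallel gripper is mounted at the origin on the work surface. World frame = base frame: x ahead of the robot, y to its left, z up, the work surface at z = 0. Lengths are in mm, angles in degrees, forces in N, time in s.
With the tool pointing down it reaches from about 300 to 850 mm from the base axis. Payload 4.2 kg.
Tool frame: the origin (TCP) lies midway between the tips of the shut fingers; the grasp point (between the pads) lies env.hold_point_z behind it (env.hold_point_z is the distance from the TCP to the grasp point, in mm); z points along the fingers, y is the line along which they close (so a half turn about z gives the same grasp; the last joint's range is limited). The gripper opens to 91 mm and grips with 3 to 60 N. Pads are 32 mm wide; open, the fingers measure 118 mm over their backs; the gripper's body (76 mm by 178 mm) begins 60 mm behind the grasp point.
Start: joints at [61.937, 18.312, 89.639, -0, 72.044, -1.146], TCP at [260.313, 512.722, 182.176] pointing down, gripper open.
Joint ranges: [-177.97, 177.97], [-48.28, 115.42], [12.27, 149.76], [-77.06, 257.06], [2.81, 150.46], [-146.56, 146.56]. Speed limits (degrees/s): [147.25, 147.25, 180, 180, 180, 180].

INTERFACE

Orientations are given as [roll, pitch, yaw] about the fixed x, y, z axes, in that order (R = Rz(yaw) Ry(pitch) Rx(roll)).
In Python, from workcell import env, viewer, spotter gives the robot as it stands.
- The arm moves only by the tool apply_moves, never from a script. Its arguments are lists of equal length, an entry for each row: "delta_pos": the shift along the world's x, y, z normalised to -1 to 1, where 1 is 120 mm, a list of three; "rot": the turn, a rotation vector about the world's x, y, z normalised to -1 to 1, where 1 is 1.5 rad, a list of three; "hand": the opening, from 0 (shut) to 1 (fully open). A call has 1 to 10 rows; each row is the pose to reach, as a shift and turn from the pose commanded when the call began; what a row does not reach only later rows make up. A row lasts 1/12 s, in which the tool goes at most 41.7 mm and 7.16 degrees, less where a joint would pass 70% of its speed; a pose out of reach is approached as far as the arm can. A call with a number of a shift or a turn outside -1 to 1 is refused whole. A call with a gripper value outside its range is refused whole. The fingers move at their own pace and stop on an object; "newtons" is the grip in N (left out, the last holds). Time passes only in rows, so rows that repeat a pose let the fingers close. It gives the time, the measured TCP pose, the force, the opening and the grip force at its end, in the units of the state.
- env.state(): the state, without advancing time (a new reading comes with each control period).
- viewer.grab_frame(name): name is "side" or "top"; returns a dict with "pixels" (420x560x3 uint8, red, green, blue), "camera_matrix" (3x3 intrinsics, pixels), "k1" (the pictures are not rectified: a ray, as slopes to the right and down, at radius r is drawn at 1 + k1 r^2 times it, then the intrinsics apply), "R" (3x3) and "t" (3): a world point X has camera coordinates R X + t. Camera axes: x right, y down, z forward; pixel columns grow to the right and rows downward; lengths in mm; the calibration is good to about 2 mm. A picture is of the moment at which its call begins. There is no depth.
- env.job_done(): hands the job in; it is judged then, once.
Trained networks look in a picture, given as the dict that the camera call returned (one of the last four; its "shot" number tells which), for a name from the list of things; names that differ only in an ending like _2 or _b are one class to them, and where a whole thing is asked for, a point or a joint stands for the part that bears it (a point fixed in the world has none). Each returns a list of dicts, best first, with "score" (0 to 1); they miss things now and then, are a little off and sometimes report something else, mostly with a low value. They report only what shows in the picture. A call takes as long as a camera call. They do not tell look-alikes from the thing itself.
- spotter.trace(picture, query): "mask" (420x560 bool, what is visible of it) and "box" ([centre column, centre row, width, height] in pixels, round what is visible of it).
- spotter.landmark_of(picture, query): "position" ([column, row] in pixels: a listed point, or the origin of a listed thing).
The state is a dict: "time_s": time; "qpos": joint angles; "qvel": joint speeds; "effort": joint torques, N m; "ee_pos": TCP position; "ee_rot": TCP orientation; "force": force on the tool from outside, world axes, zero at the start; "torque": the same for the moment, N m; "gripper_width": finger opening in mm; "gripper_force": force on a finger pad.
Only numpy, scipy, OpenCV 4.12 (cv2) and the standard library are available. Lean on these libraries where they do the work, as an engineer would, in place of code of your own. Each camera call takes 0.05 s, during which the arm holds its last target. There are 200 camera calls.

TASK

Two plain steel spindles have been measured and stand loose among the gauges on the bench. Put both back, upright and fully down, in the two empty pockets of the crate's rear row: short bushes lie out of sight at the bottom of the other pockets, so feel which ones are free, and lower the spindles in rather than dropping them. Then shut the lid fully, and leave the gauges on the bench standing where they are.

Things in the scene. Friction and masses are not known exactly. Their poses are not given: they have to be found in the camera images.
- spindle_a: plain ground steel spindle, a cylinder 20 mm in diameter and 106 mm tall, 0.18 to 0.31 kg; starts standing upright on the bench, to the robot's right of the crate, among the gauges. Origin: centre of its underside, z up its axis
- spindle_b: the second spindle, same as spindle_a
- crate: grey plastic slant-topped crate, fixed: 195 (its x) x 322 (y) mm, 100 mm high at its front, 155 mm at its back, walls 6 mm. Origin: centre of its underside; x points from its front (facing the robot's right) to its back (robot's left), y towards the robot. A rigid black insert in it, top 72 mm above the bench, has two rows of five square pockets 26 mm wide, 66 mm deep, 50 mm apart both ways
- front_row (a point): middle of the front row of pockets, on their floor (x = -64.5 mm in the crate). This row is full: each pocket holds a short bush like those in the rear row. Nothing stands out of the insert at the start
- pocket_1 (a point): centre of the floor (6 mm above the bench) of the rear-row pocket farthest from the robot, under the lid (x = -14.5 mm in the crate). Three of the five rear pockets hold a short loose bush, 20 mm in diameter and 16 mm tall, sunk at the bottom; two are empty: which ones changes every time and is not reported. Back wall's inside 106 mm behind, front wall's outside 83 mm in front, end pockets 55 mm from side walls
- pocket_2 (a point): the same for rear-row pocket 2 of 5, counted towards the robot
- pocket_3 (a point): the same for rear-row pocket 3 of 5, counted towards the robot
- pocket_4 (a point): the same for rear-row pocket 4 of 5, counted towards the robot
- pocket_5 (a point): the same for rear-row pocket 5 of 5, counted towards the robot
- lid (a joint): how far the hood lid is open (rad): 0 shut, lying on the slanting rim (0.275 rad below level); starts at 1.08 to 1.14, raised 0.80 to 0.87 rad above level; stop at 1.17. A 5 mm plate 250 mm long, 336 mm wide, hinged along the top of the back wall, with 58 mm cheeks outside the crate's sides; it overhangs both rows. A stiff hinge holds it where it is left
- lid_hinge (a point): middle of the lid's hinge line: 155 mm above the bench, 97.5 mm behind the crate's origin. The lid turns about the crate's y axis through it. 1 to 4 N on the outer face near the free edge pushes it down. Shut, it clears a spindle that stands on a pocket's floor by 11 mm, but not one that stands on a bush
- lid_edge (a point): middle of the lid's free edge, on its outer face (the upper one when shut), 250 mm from the hinge
- ring_gauge: bystander, loose: steel ring 56 mm outside, 35 mm inside, 20 mm tall, lying flat; origin at its underside
- plug_gauge: bystander, loose: standing steel plug gauge, 40 mm foot 12 mm thick, 16 to 22 mm stem, 95 mm tall; origin at its underside
- parallel: bystander, loose: flat steel bar 60 (x) x 24 (y) x 16 mm; origin at its underside
- vee_block: bystander, loose: dark steel V-block 50 (x) x 40 (y) x 40 mm; origin at its underside
- setting_disc: bystander, loose: flat steel disc 44 mm in diameter, 14 mm tall; origin at its underside
- block_stack: bystander, loose: two gauge blocks wrung together, 40 (x) x 30 (y) x 22 mm; origin at its underside
Things that resemble listed ones, but are neither listed nor needed, are in the scene too. Leave any red or yellow look-alike of the spindle_b alone.

How it is judged:
By the outcome, as a careful person would: the job done as asked, in the order asked, and still so for the second after the job is handed in, with the robot touching nothing.
It also fails if it takes over 72 s, if anything falls off the work surface, if the arm or the gripper's body presses on something with over 40 N, if the wrist force passes 120 N, or if a joint passes its speed limit or range.

## Working session

There is one attempt and no reset: what is moved stays moved. The work goes in short steps, Python scripts to look and compute and a tool call to move; the robot and the scene stay as the last step left them, time stands still between calls to the robot, and variables do not carry over. Pictures are saved under pics/ and viewed, at most 10 in all, crops included, and the job is handed in when it is done.

Besides the shell and the picture viewer there is one more tool, called after "Request:" as a command line: name --argument value ..., lists and objects as JSON in quotes. apply_moves: Moves the arm, as the interface text tells. Its arguments: {"type":"object","properties":{"delta_pos":{"type":"array"},"rot":{"type":"array"},"hand":{"type":"array"},"newtons":{"type":"number"}},"required":["delta_pos","rot","hand"]}

```bash
ls; mkdir -p pics; cat > h.py <<'E'
import numpy as np, cv2
from workcell import env, viewer, spotter
def ray(p,px):
    K=np.array(p["camera_matrix"]);R=np.array(p["R"]);t=np.array(p["t"])
    d=np.array([(px[0]-K[0,2])/K[0,0],(px[1]-K[1,2])/K[1,1]])
    u=d.copy()
    for _ in range(30): u=d/(1+p["k1"]*(u@u))
    return -R.T@t, R.T@np.array([u[0],u[1],1])
def atz(p,px,z):
    o,v=ray(p,px); return o+v*(z-o[2])/v[2]
def proj(p,X):
    c=np.array(p["R"])@np.array(X,float)+np.array(p["t"]);u=c[:2]/c[2];u=u*(1+p["k1"]*(u@u))
    K=np.array(p["camera_matrix"]);return np.array([K[0,0]*u[0]+K[0,2],K[1,1]*u[1]+K[1,2]])
def two(p,a,q,b):
    o,v=ray(p,a);O,V=ray(q,b)
    s=np.linalg.lstsq(np.c_[v,-V],O-o,rcond=None)[0]
    A=o+s[0]*v;B=O+s[1]*V
    return (A+B)/2,np.linalg.norm(A-B)
def save(n,im): cv2.imwrite("pics/"+n,cv2.cvtColor(np.ascontiguousarray(im),cv2.COLOR_RGB2BGR))
E
python3 - <<'E'
from h import *
np.set_printoptions(precision=1,suppress=True)
s=viewer.grab_frame("side");t=viewer.grab_frame("top")
for n,p in(("side",s),("top",t)):
    save(n+"0.png",p["pixels"]); print(n,-np.array(p["R"]).T@p["t"])
    for q in["spindle_a","crate","lid_edge","lid_hinge","pocket_1","pocket_3","pocket_5","front_row","ring_gauge","plug_gauge","parallel","vee_block","setting_disc","block_stack"]:
        for d in spotter.landmark_of(p,q)[:5]:
            z=155 if q=="lid_hinge" else 6 if "pocket" in q or q=="front_row" else 0
            print(q,round(d["score"],2),np.array(d["position"]),atz(p,d["position"],z)[:2])
print(env.state(), env.hold_point_z)
E
```

```text
pics
side [-156.3 -256.4  842.1]
spindle_a 0.84 [275.8 304.7] [389.6 -81.6]
spindle_a 0.8 [319.9 250.9] [ 547.1 -132.7]
spindle_a 0.78 [426.5 308.7] [ 459.3 -368.2]
spindle_a 0.71 [285.3 264.4] [491.5 -71.8]
spindle_a 0.48 [196.8 218.3] [563.9 158.3]
crate 0.92 [200.9 215.6] [574.5 152.6]
crate 0.65 [341.2 222.7] [ 640.6 -159.8]
lid_edge 0.55 [213.1  92.3] [1066.9  319.1]
lid_hinge 0.8 [149.2 161.2] [557.7 245.1]
front_row 0.78 [229.2 224.2] [562.   78.2]
ring_gauge 0.56 [373.7 254.9] [ 567.2 -245.4]
plug_gauge 0.96 [338.6 225.1] [ 631.8 -155.7]
plug_gauge 0.56 [210.1  91.2] [1070.4  330.4]
parallel 0.91 [397.9 233.7] [ 642.  -287.6]
parallel 0.48 [340.8 221.2] [ 644.9 -158. ]
vee_block 0.64 [432.9 266.8] [ 568.5 -371.3]
setting_disc 0.67 [314.1 293.8] [ 435.4 -147.3]
setting_disc 0.57 [146.5 161.7] [715.1 364.3]
block_stack 0.56 [371.1 302.1] [ 446.3 -260. ]
top [ 416.6  -51.2 1260.4]
spindle_a 0.53 [306.5 202.5] [ 549.6 -130.4]
spindle_a 0.53 [287.9 224.4] [492.  -82.7]
spindle_a 0.45 [285.4 266.9] [382.9 -77.5]
crate 0.87 [200.2 195.6] [563.9 145.9]
lid_edge 0.7 [205.4 171.9] [626
[... 827 characters left out ...]
349.5 194.7] [ 570.7 -241.1]
ring_gauge 0.77 [350.2 195.5] [ 569.4 -243.9]
plug_gauge 0.63 [319.3 167.9] [ 641.  -163.2]
parallel 0.65 [368.5 168.2] [ 641.9 -291.8]
vee_block 0.67 [400.6 194.7] [ 573.3 -375. ]
setting_disc 0.64 [315.3 247.6] [ 433.2 -153.8]
block_stack 0.45 [351.1 245.6] [ 439.6 -245.9]
{'time_s': 1.5, 'qpos': array([61.9, 18.3, 89.6,  0. , 72. , -1.1]), 'qvel': array([-0. , -0.1, -0. , -0. , -0.1, -0. ]), 'effort': array([ -0. , -41.2, -23.2,   0.1,   0. ,  -0. ]), 'ee_pos': array([260.3, 512.7, 182.2]), 'ee_rot': array([180. ,  -0. , 153.1]), 'force': array([-0.1, -0.1,  0.6]), 'torque': array([ 0.,  0., -0.]), 'gripper_force': 0.0, 'gripper_width': 91.37850711701853} 18.8
```

View pics/side0.png

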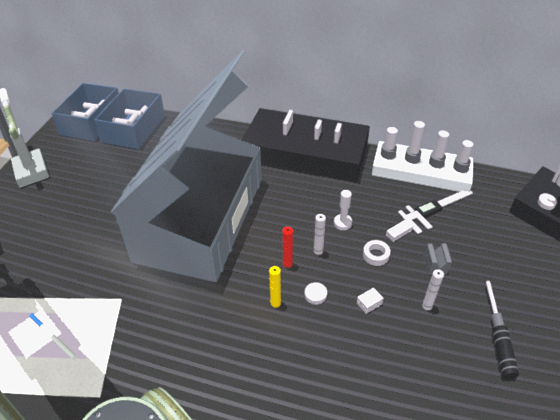

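View pics/top0.png

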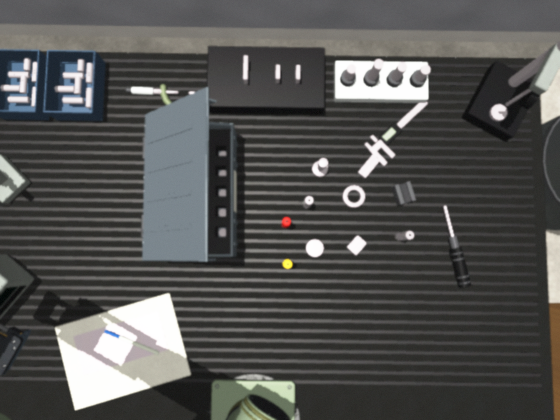

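```bash
cat >> h.py <<'E'
def c2w(c,P): # c=(x,y,yaw deg of crate x axis)
    a=np.radians(c[2]);P=np.asarray(P,float)
    return np.array([c[0]+np.cos(a)*P[0]-np.sin(a)*P[1],c[1]+np.sin(a)*P[0]+np.cos(a)*P[1],P[2]])
E
python3 - <<'E'
from h import *
print([a for a in dir(env) if a[0]!='_'],[a for a in dir(viewer) if a[0]!='_'])
s=viewer.grab_frame("side");t=viewer.grab_frame("top")
c=(565,150,90)
def crop(p,x0,y0,w,h,k,draw):
    im=cv2.resize(p["pixels"][y0:y0+h,x0:x0+w],None,fx=k,fy=k,interpolation=cv2.INTER_CUBIC)
    if draw:
        L=[]
        H=lambda x:100+55*(x+97.5)/195
        for y in(-161,161): L.append([(-97.5,y,0),(-97.5,y,100),(97.5,y,155),(97.5,y,0)])
        L+=[[(-97.5,-161,100),(-97.5,161,100)],[(-97.5,-161,0),(-97.5,161,0)],[(97.5,-161,155),(97.5,161,155)]]
        th=.835
        e=(97.5-250*np.cos(th),155+250*np.sin(th));L.append([(97.5,-168,155),(e[0],-168,e[1]),(e[0],168,e[1]),(97.5,168,155)])
        for y in range(-100,101,50): L.append([(-64.5+i*13,y+j*13,72) for i,j in((1,1),(1,-1),(-1,-1),(-1,1),(1,1))])
        for l in L:
            q=[(proj(p,c2w(c,P))+.5-[x0,y0])*k for P in l]
            cv2.polylines(im,[np.int32(q)],False,(0,255,0),1)
    return im
A=crop(t,135,80,115,195,3,1);B=crop(s,105,45,170,240,2.4375,1)
h=585;out=np.hstack([A[:h],B[:h]]);print(out.shape);save("c1.png",out)
C=crop(s,255,180,200,140,3,0);D=crop(t,270,140,150,140,3,0)
save("c2.png",np.vstack([np.hstack([C[:,:]])]) )
for n in("spindle_a","spindle_b"):
  for p in(s,t):
    for d in spotter.trace(p,n)[:6]: 
        m=d["mask"];col=p["pixels"][m].mean(0).astype(int);print(n,round(d["score"],2),np.round(d["box"]),col)
E
```

```text
['Unreachable', 'hold_point_z', 'job_done', 'state'] ['grab_frame']
(585, 759, 3)
spindle_a 0.85 [276. 287.   8.  42.] [215 189  13]
spindle_a 0.75 [319. 235.   9.  41.] [165 160 167]
spindle_a 0.68 [287. 248.   7.  40.] [189  45  42]
spindle_a 0.65 [434. 288.  19.  39.] [173 168 176]
spindle_a 0.58 [290. 264.   9.   7.] [251 246  81]
spindle_a 0.55 [407. 236.  17.   5.] [165 160 160]
spindle_a 0.52 [288. 222.   6.   8.] [226  64  58]
spindle_a 0.42 [310. 203.   8.  12.] [206 201 202]
spindle_b 0.85 [276. 287.   8.  42.] [215 189  13]
spindle_b 0.75 [319. 235.   9.  41.] [165 160 167]
spindle_b 0.68 [287. 248.   7.  40.] [189  45  42]
spindle_b 0.65 [434. 288.  19.  39.] [173 168 176]
spindle_b 0.58 [290. 264.   9.   7.] [251 246  81]
spindle_b 0.55 [407. 236.  17.   5.] [165 160 160]
spindle_b 0.52 [288. 222.   6.   8.] [226  64  58]
spindle_b 0.42 [310. 203.   8.  12.] [206 201 202]
```

View pics/c1.png

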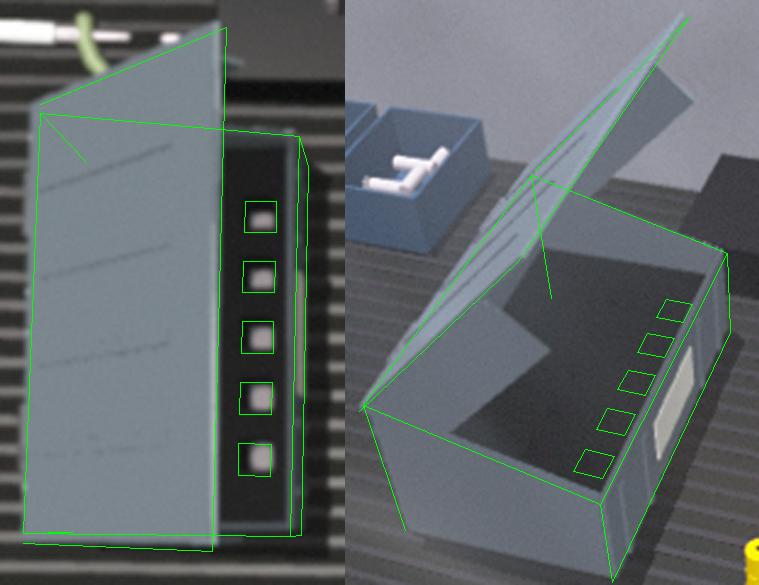

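View pics/c2.png

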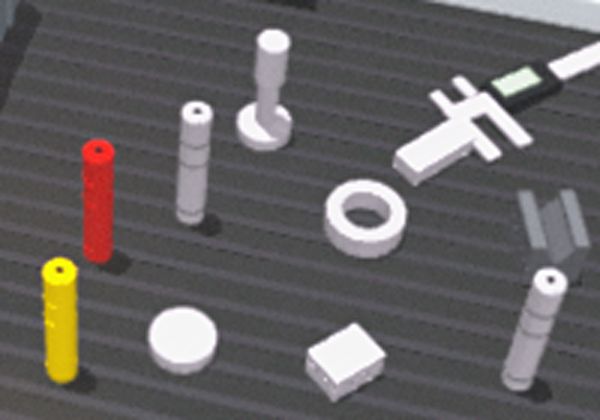

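```bash
cat > m.py <<'E'
from h import *
from scipy.optimize import least_squares
np.set_printoptions(precision=1,suppress=True)
s=viewer.grab_frame("side");t=viewer.grab_frame("top")
an=np.linspace(0,6.28,24)
def box(p,x,y):
    q=np.array([proj(p,(x+10*np.cos(a),y+10*np.sin(a),z)) for a in an for z in(0,106)])
    l,h=q.min(0),q.max(0);return np.r_[(l+h)/2]
S=[d["box"] for d in spotter.trace(s,"spindle_a")];T=[d["box"] for d in spotter.trace(t,"spindle_a")]
for g in((548,-131),(459,-368)):
    for L,p in((S,s),(T,t)):
        b=min(L,key=lambda b:np.linalg.norm(box(p,*g)-b[:2]))
        r=least_squares(lambda v:box(p,*v)-np.array(b[:2]),g);print("box",r.x,b)
g=cv2.cvtColor(t["pixels"],cv2.COLOR_RGB2GRAY)
m=np.zeros_like(g);m[145:240,214:228]=(g[145:240,214:228]>80)
n,_,st,ce=cv2.connectedComponentsWithStats(m)
pts=[]
for i in range(1,n):
    if st[i,4]>15: pts.append(atz(t,ce[i],22)[:2]);print(st[i],ce[i],pts[-1])
# front wall inner/outer edges in the top view
for v in range(140,250,20): print(v,g[v,226:242])
E
python3 m.py
```

```text
box [ 544.7 -128.2] [319.0, 234.0, 13.7, 44.2]
box [ 540.1 -133.7] [309.4, 203.8, 7.9, 11.5]
box [ 469.8 -368.8] [433.4, 287.8, 22.6, 37.4]
box [ 464.2 -368.7] [404.5, 235.7, 18.3, 9.6]
[219 151   8   5  36] [222.3 153.1] [672.2  88.8]
[219 170   8   6  44] [222.3 172.6] [621.5  87.5]
[219 189   7   8  51] [222.  192.4] [570.2  87. ]
[218 208   8   9  61] [221.8 212.1] [519.9  86.3]
[218 228   8   9  65] [221.9 232.1] [469.  85.]
140 [30 30 29 39 65 87 83 68 61 51 44 29 25 25 24 27]
160 [31 32 32 40 66 90 82 73 68 60 43 28 24 24 25 26]
180 [ 33  32  34  40  67  91  86  93 119 121  88  44  30  27  26  26]
200 [ 33  36  32  41  63  84  85  95 117 118  87  49  32  33  32  33]
220 [34 36 35 38 62 84 80 75 77 64 49 40 39 36 39 37]
240 [36 34 39 43 64 89 82 62 56 52 47 43 41 43 43 40]
```

```bash
cat > m2.py <<'E'
from h import *
from scipy.optimize import minimize
np.set_printoptions(precision=1,suppress=True)
an=np.linspace(0,6.28,24)
def sil(p,x,y,sh,k=4):
    q=np.array([proj(p,(x+10*np.cos(a),y+10*np.sin(a),z)) for a in an for z in(0,106)])
    h=cv2.convexHull(np.float32(q));m=np.zeros((420*k,560*k),np.uint8)
    cv2.fillPoly(m,[np.int32(np.round((h+.5)*k*16))],255,shift=4)
    return cv2.resize(m,(560,420),interpolation=cv2.INTER_AREA)/255.
def fit(p,g):
    im=cv2.cvtColor(p["pixels"],cv2.COLOR_RGB2GRAY).astype(float)
    c=proj(p,(g[0],g[1],53)).astype(int);sl=np.s_[c[1]-30:c[1]+31,c[0]-20:c[0]+21]
    b=np.clip((im-60)/90,0,1)
    w=cv2.dilate(sil(p,*g,0),np.ones((13,13)))[sl]
    f=lambda v:(w*(sil(p,v[0],v[1],0)[sl]-b[sl])**2).sum()
    r=minimize(f,g,method="Nelder-Mead",options=dict(initial_simplex=[g,(g[0]+8,g[1]),(g[0],g[1]+8)],xatol=.2));return r.x,r.fun
if __name__=="__main__":
    s=viewer.grab_frame("side");t=viewer.grab_frame("top")
    for g in((547,-131),(463,-368.)):
        for p in(s,t): print(fit(p,g))
    for v in(140,190,240): print(atz(t,(229.7,v),100))
    for c in((566,150,91.1),(568,150.5,91.1)):
        for l in[(-97.5,161,0),(-97.5,161,100),(-97.5,-161,100),(97.5,-161,155)]: print(c,l,proj(s,c2w(c,l)),proj(t,c2w(c,l)))
    for n in("lid_hinge",):
        print(two(s,spotter.landmark_of(s,n)[0]["position"],t,spotter.landmark_of(t,n)[0]["position"]))
    im=s["pixels"][120:285,110:270];save("c3.png",cv2.resize(im,None,fx=3.6,fy=3.6,interpolation=cv2.INTER_CUBIC))
E
python3 m2.py
```

```text
(array([ 546.3, -128. ]), np.float64(44.24682657667279))
(array([ 548.5, -129.6]), np.float64(48.05868942144759))
(array([ 467.2, -367.5]), np.float64(58.39274182294559))
(array([ 466.2, -369.5]), np.float64(23.918557250060516))
[688.5  62.9 100. ]
[566.6  60.1 100. ]
[447.2  57.4 100. ]
(566, 150, 91.1) (-97.5, 161, 0) [216.3 282.7] [236.1 256.8]
(566, 150, 91.1) (-97.5, 161, 100) [211.2 250.9] [232.7 257.1]
(566, 150, 91.1) (-97.5, -161, 100) [260.4 147.7] [233.1 123.7]
(566, 150, 91.1) (97.5, -161, 155) [179.7 116.4] [146.6 117.8]
(568, 150.5, 91.1) (-97.5, 161, 0) [216.5 281.9] [235.9 256.1]
(568, 150.5, 91.1) (-97.5, 161, 100) [211.4 250. ] [232.5 256.3]
(568, 150.5, 91.1) (-97.5, -161, 100) [260.5 147.1] [232.9 122.9]
(568, 150.5, 91.1) (97.5, -161, 155) [179.8 115.9] [146.4 117. ]
(array([571.2, 248.1, 157.4]), np.float64(11.339080395682418))
```

View pics/c3.png

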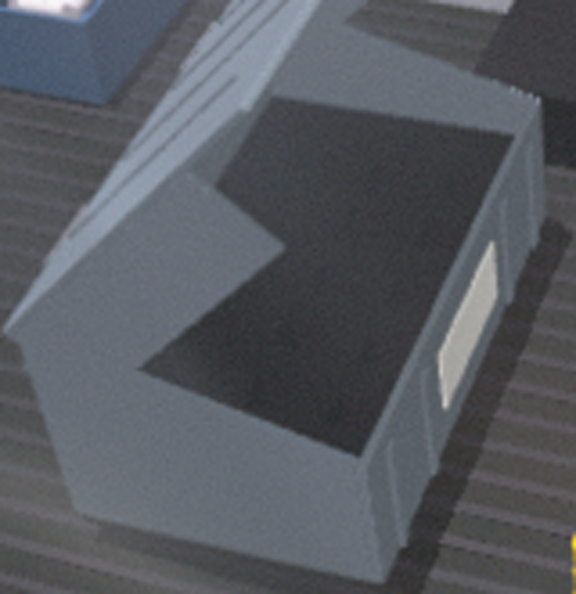

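Pictures: the grey steel cylinders at side (320,235) and (434,288) are the spindles. The ones at (288,248), red, and (276,287), yellow, are look-alikes to leave alone. The crop confirms this, and the crate is at about (568,151) with yaw 91.2°.

Request:
apply_moves --delta_pos '[[0.33,-1,0.5],[0.33,-1,0.5],[0.33,-1,0.5],[0.33,-1,0.5]]' --rot '[[0,0,0],[0,0,0],[0,0,0],[0,0,0]]' --hand '[0.6,0.6,0.6,0.6]' --newtons 25

```text
time_s: 2.53
ee_pos: [301.3, 389.8, 244.8]
ee_rot: [179.9, 0.1, 153.0]
force: [-0.4, 0.0, -0.5]
gripper_width: 67.7
gripper_force: 0.0
```

Request:
apply_moves --delta_pos '[[0,-1,0],[0,-1,0],[0,-1,0],[0,-1,0]]' --rot '[[0,0,0],[0,0,0],[0,0,0],[0,0,0]]' --hand '[0.6,0.6,0.6,0.6]'

```text
time_s: 2.87
ee_pos: [298.8, 267.5, 242.3]
ee_rot: [-179.9, 0.1, 152.9]
force: [-0.0, 0.4, -0.7]
gripper_width: 54.8
gripper_force: 0.0
```

Request:
apply_moves --delta_pos '[[0,-1,0],[0,-1,0],[0,-1,0],[0,-1,0]]' --rot '[[0,0,0],[0,0,0],[0,0,0],[0,0,0]]' --hand '[0.6,0.6,0.6,0.6]'

```text
time_s: 3.2
ee_pos: [299.4, 148.2, 242.3]
ee_rot: [-179.9, 0.1, 152.7]
force: [-0.7, -0.0, 0.5]
gripper_width: 54.8
gripper_force: 0.0
```

Request:
apply_moves --delta_pos '[[0,-1,0],[0,-1,0],[0,-1,0],[0,-1,0]]' --rot '[[0,0,0],[0,0,0],[0,0,0],[0,0,0]]' --hand '[0.6,0.6,0.6,0.6]'

```text
time_s: 3.53
ee_pos: [300.3, 28.0, 242.4]
ee_rot: [-179.9, 0.1, 152.5]
force: [0.5, 0.2, 0.8]
gripper_width: 54.6
gripper_force: 0.0
```

Request:
apply_moves --delta_pos '[[0.8,-1,0],[0.8,-1,0],[0.8,-1,0],[0.8,-1,0],[0.8,-1,0]]' --rot '[[0,0,-0.36],[0,0,-0.36],[0,0,-0.36],[0,0,-0.36],[0,0,-0.36]]' --hand '[0.6,0.6,0.6,0.6,0.6]'

```text
time_s: 3.95
ee_pos: [400.4, -90.0, 241.6]
ee_rot: [179.9, 0.1, 121.7]
force: [-0.6, 0.0, 0.7]
gripper_width: 54.8
gripper_force: 0.0
```

Request:
apply_moves --delta_pos '[[0.8,-1,0],[0.8,-1,0],[0.8,-1,0],[0.8,-1,0],[0.8,-1,0]]' --rot '[[0,0,-0.36],[0,0,-0.36],[0,0,-0.36],[0,0,-0.36],[0,0,-0.36]]' --hand '[0.6,0.6,0.6,0.6,0.6]'

```text
time_s: 4.37
ee_pos: [496.6, -210.2, 240.5]
ee_rot: [179.9, 0.1, 90.8]
force: [-0.2, -0.7, 0.0]
gripper_width: 55.0
gripper_force: 0.0
```

Request:
apply_moves --delta_pos '[[0.4,0,0],[0.4,0,0],[0.4,0,0],[0.4,0,0],[0.4,0,0],[0.4,0,0],[0.4,0,0],[0.4,0,0]]' --rot '[[0.5236,0.011,0],[0.5236,0.011,0],[0.5236,0.011,0],[0.5236,0.011,0],[0.5236,0.011,0],[0.5236,0.011,0],[0.5236,0.011,0],[0.5236,0.011,0]]' --hand '[0.6,0.6,0.6,0.6,0.6,0.6,0.6,0.6]'

```text
time_s: 5.03
ee_pos: [540.3, -208.0, 238.6]
ee_rot: [-179.6, -45.2, 90.8]
force: [-0.2, 0.2, 0.1]
gripper_width: 54.7
gripper_force: 0.0
```

```bash
python3 - <<'E'
from workcell import env
s=env.state();print(s["qpos"].round(1),s["ee_pos"],s["ee_rot"])
E
```

```text
[-41.5  33.3  72.4  32.7 105.9 -42.4] [ 540.31263916 -207.96297322  238.56835253] [-179.56296079  -45.19350177   90.78306041]
```

Request:
apply_moves --delta_pos '[[0.06,0.36,-0.9],[0.06,0.36,-0.9],[0.06,0.36,-0.9],[0.06,0.36,-0.9],[0.06,0.36,-0.9]]' --rot '[[0,0,0.004],[0,0,0.004],[0,0,0.004],[0,0,0.004],[0,0,0.004]]' --hand '[0.5,0.5,0.5,0.5,0.5]'

```text
time_s: 5.45
ee_pos: [547.4, -162.0, 135.1]
ee_rot: [-180.0, -45.0, 91.7]
force: [-0.2, -0.3, 1.0]
gripper_width: 45.4
gripper_force: 0.0
```

Request:
apply_moves --delta_pos '[[0,0.2,-0.2],[0,0.41,-0.41],[0,0.41,-0.41],[0,0.41,-0.41],[0,0.41,-0.41]]' --rot '[[0,0,0],[0,0,0],[0,0,0],[0,0,0],[0,0,0]]' --hand '[0.5,0.5,0.5,0.5,0.5]'

```text
time_s: 5.87
ee_pos: [549.0, -116.2, 87.6]
ee_rot: [179.6, -44.8, 91.8]
force: [-0.7, 0.1, 0.3]
gripper_width: 45.5
gripper_force: 0.0
```

```bash
python3 - <<'E'
from h import *
s=viewer.grab_frame("side");t=viewer.grab_frame("top")
a=cv2.resize(s["pixels"][150:330,230:400],None,fx=2.3,fy=2.3,interpolation=cv2.INTER_CUBIC)
b=cv2.resize(t["pixels"][130:310,250:420],None,fx=2.3,fy=2.3,interpolation=cv2.INTER_CUBIC)
save("g1.png",np.hstack([a,b]));print(env.state()["ee_pos"],proj(t,(547.4,-129,106)),proj(s,(547.4,-129,106)))
E
```

```text
[ 548.75009393 -116.59083555   87.02737112] [308.75408438 198.75895961] [320.70371939 215.88774077]
```

View pics/g1.png

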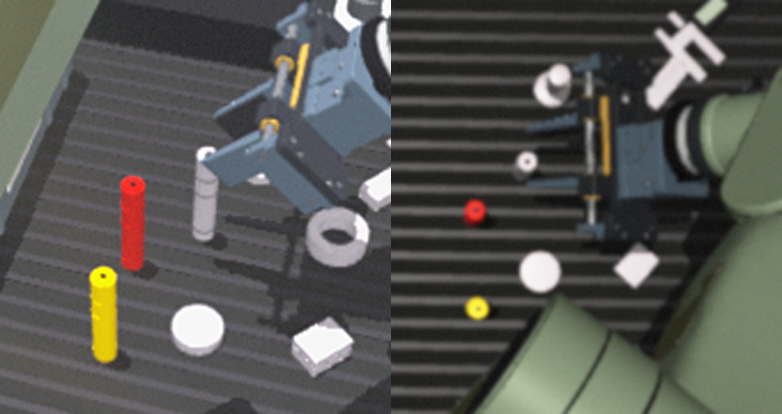

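Request:
apply_moves --delta_pos '[[-0.02,0.01,-0.05],[-0.02,0.01,-0.05],[-0.02,0.01,-0.05],[-0.02,0.01,-0.05],[-0.02,0.01,-0.05],[-0.02,0.01,-0.05],[-0.02,0.01,-0.05],[-0.02,0.01,-0.05],[-0.02,0.01,-0.05],[-0.02,0.01,-0.05]]' --rot '[[0,0,0],[0,0,0],[0,0,0],[0,0,0],[0,0,0],[0,0,0],[0,0,0],[0,0,0],[0,0,0],[0,0,0]]' --hand '[0.5,0.5,0.1,0.1,0.1,0.1,0.1,0.1,0.1,0.1]' --newtons 30

```text
time_s: 6.8
ee_pos: [544.9, -113.7, 79.3]
ee_rot: [179.9, -45.0, 91.6]
force: [0.6, -0.3, 3.3]
gripper_width: 9.2
gripper_force: 1.2
```

```bash
python3 - <<'E'
from workcell import env
s=env.state();print(s["qpos"].round(1),s["ee_pos"],s["ee_rot"],s["gripper_width"],s["gripper_force"],s["force"])
E
```

```text
[-35.1  36.6  91.4  34.8  84.1 -50.5] [ 544.88668568 -113.71015788   79.32126231] [179.94862148 -45.0061453   91.57712314] 9.1632633703222 1.1890280554871424 [ 0.58768455 -0.27167759  3.25063216]
```

```bash
python3 - <<'E'
from h import *
s=viewer.grab_frame("side");t=viewer.grab_frame("top")
a=cv2.resize(s["pixels"][150:330,230:400],None,fx=2.3,fy=2.3,interpolation=cv2.INTER_CUBIC)
b=cv2.resize(t["pixels"][130:310,250:420],None,fx=2.3,fy=2.3,interpolation=cv2.INTER_CUBIC)
save("g2.png",np.hstack([a,b]))
E
```

```text
(no output)
```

View pics/g2.png

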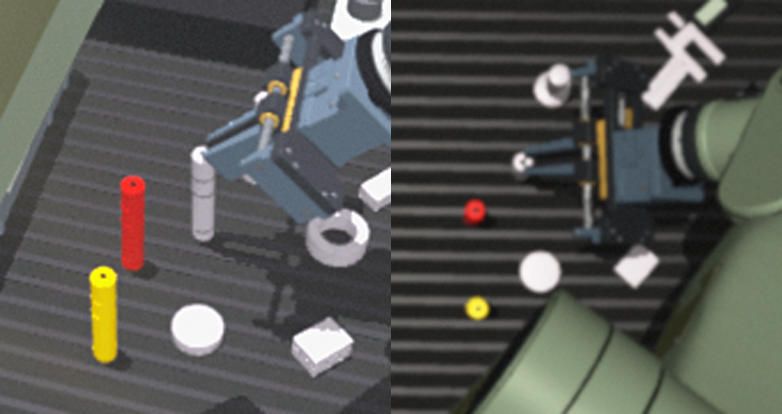

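Request:
apply_moves --delta_pos '[[0,0,0],[0,0,0],[0,0,0],[0,0,0],[0,0,0.05],[0,0,0.05],[0,0,0.05]]' --rot '[[0,0,0],[0,0,0],[0,0,0],[0,0,0],[0,0,0],[0,0,0],[0,0,0]]' --hand '[0.4,0.4,0.4,0.4,0.4,0.4,0.4]'

```text
time_s: 7.48
ee_pos: [544.9, -113.8, 85.3]
ee_rot: [179.9, -45.0, 91.6]
force: [0.1, -0.6, 0.5]
gripper_width: 36.4
gripper_force: 0.0
```

```bash
python3 - <<'E'
from h import *
s=viewer.grab_frame("side");t=viewer.grab_frame("top")
e=env.state()["ee_pos"];print(e,env.state()["gripper_width"])
def crop(p,x0,y0,w,h,k):
    im=cv2.resize(p["pixels"][y0:y0+h,x0:x0+w],None,fx=k,fy=k,interpolation=cv2.INTER_CUBIC)
    for X,c in((e,(0,255,0)),(e-18.8*np.array([0,.707,-.707]),(255,0,255))):
        q=(proj(p,X)+.5-[x0,y0])*k;cv2.drawMarker(im,tuple(int(i) for i in q),c,cv2.MARKER_CROSS,10,1)
    for z in(0,106):
        q=np.int32([(proj(p,(546+10*np.cos(a),-129+10*np.sin(a),z))+.5-[x0,y0])*k for a in np.linspace(0,6.28,30)])
        cv2.polylines(im,[q],True,(0,255,255),1)
    return im
save("g3.png",np.hstack([crop(s,290,190,65,80,6),crop(t,280,160,65,80,6)]))
E
```

```text
[ 544.73515811 -113.72327281   85.05374243] 36.61920258740156
```

View pics/g3.png

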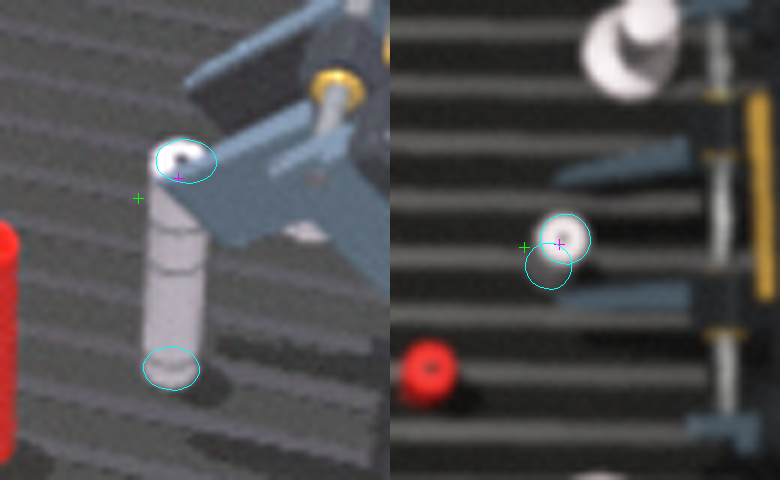

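Request:
apply_moves --delta_pos '[[0,0.08,-0.05],[0,0.08,-0.05],[0,0.08,-0.05],[0,0.08,-0.05],[0,0.08,-0.05],[0,0.08,-0.05],[0,0.08,-0.05],[0,0.08,-0.05]]' --rot '[[0,0,0],[0,0,0],[0,0,0],[0,0,0],[0,0,0],[0,0,0],[0,0,0],[0,0,0]]' --hand '[0.4,0.4,0.1,0.1,0.1,0.1,0.1,0.1]'

```text
time_s: 8.25
ee_pos: [544.8, -104.2, 78.9]
ee_rot: [180.0, -45.0, 91.5]
force: [-0.2, 0.8, -0.5]
gripper_width: 18.1
gripper_force: 30.0
```

Request:
apply_moves --delta_pos '[[0,0,0.1],[0,0,0.3],[0,0,0.6],[0,0,1],[0,0,1],[0,0,1]]' --rot '[[0,0,0],[0,0,0],[0,0,0],[0,0,0],[0,0,0],[0,0,0]]' --hand '[0.1,0.1,0.1,0.1,0.1,0.1]' --newtons 40

```text
time_s: 8.75
ee_pos: [545.8, -105.0, 202.0]
ee_rot: [179.5, -44.7, 91.9]
force: [0.6, -0.5, -3.3]
gripper_width: 18.1
gripper_force: 40.0
```

Request:
apply_moves --delta_pos '[[0.2,0.3,0.1],[0.2,0.6,0.1],[0.2,1,0.1],[0.2,1,0.1],[0.2,1,0.1],[0.2,1,0.1]]' --rot '[[0,0,0],[0,0,0],[0,0,0],[0,0,0],[0,0,0],[0,0,0]]' --hand '[0.1,0.1,0.1,0.1,0.1,0.1]'

```text
time_s: 9.25
ee_pos: [567.7, 16.3, 209.4]
ee_rot: [-179.8, -45.0, 91.5]
force: [-0.6, 0.2, -2.3]
gripper_width: 17.7
gripper_force: 40.0
```

```bash
python3 - <<'E'
from h import *
st=env.state();e=st["ee_pos"];print(e,st["gripper_width"],st["force"],st["qpos"].round(1))
s=viewer.grab_frame("side");t=viewer.grab_frame("top")
def crop(p,k,w,h):
    B=e+[0,-24.8,-79.];x0,y0=(proj(p,B+[0,0,53])-[w/2,h/2]).astype(int)
    im=cv2.resize(p["pixels"][y0:y0+h,x0:x0+w],None,fx=k,fy=k,interpolation=cv2.INTER_CUBIC)
    for z in(0,106):
        q=np.int32([(proj(p,B+[10*np.cos(a),10*np.sin(a),z])+.5-[x0,y0])*k for a in np.linspace(0,6.28,30)])
        cv2.polylines(im,[q],True,(0,255,255),1)
    return im
save("g4.png",np.hstack([crop(s,5,75,95),crop(t,5,80,95)]))
E
```

```text
[567.7036596   16.30592962 209.37413594] 17.696502956802952 [-0.60754505  0.22250183 -2.28590671] [-24.   26.   89.5  39.6  88.4 -35.4]
```

View pics/g4.png

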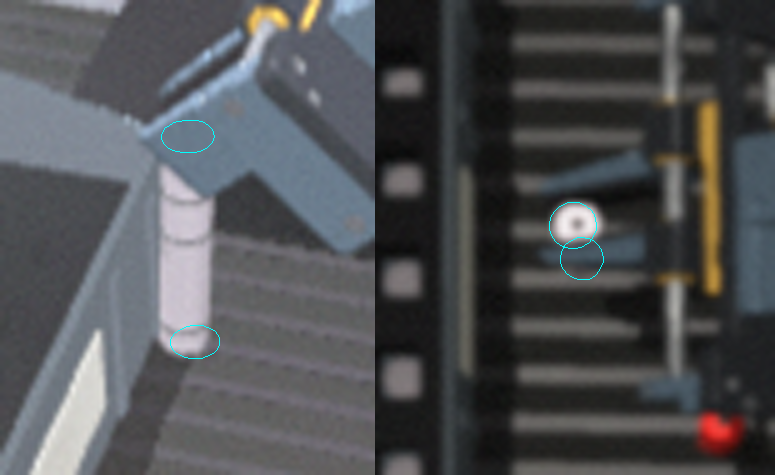

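Request:
apply_moves --delta_pos '[[0.01,0.25,-0.04],[0.01,0.4,-0.04],[0.01,0.4,-0.04],[0.01,0.4,-0.04]]' --rot '[[-0.0233,0,0],[-0.0233,0,0],[-0.0233,0,0],[-0.0233,0,0]]' --hand '[0.1,0.1,0.1,0.1]'

```text
time_s: 9.68
ee_pos: [569.7, 63.3, 205.6]
ee_rot: [-179.9, -43.0, 91.5]
force: [0.1, 0.2, -2.3]
gripper_width: 18.0
gripper_force: 40.0
```

Request:
apply_moves --delta_pos '[[0,0.2,-0.1],[0,0.4,-0.2],[0,0.6,-0.3],[0,0.79,-0.38],[0,0.79,-0.38],[0,0.79,-0.38]]' --rot '[[0,0,0],[0,0,0],[0,0,0],[0,0,0],[0,0,0],[0,0,0]]' --hand '[0.1,0.1,0.1,0.1,0.1,0.1]'

```text
time_s: 10.18
ee_pos: [569.7, 158.1, 159.5]
ee_rot: [-179.8, -43.0, 91.4]
force: [1.7, -0.3, -2.8]
gripper_width: 18.0
gripper_force: 40.0
```

Request:
apply_moves --delta_pos '[[-0.005,0.01,-0.05],[-0.005,0.01,-0.08],[-0.005,0.01,-0.11],[-0.005,0.01,-0.14],[-0.005,0.01,-0.14]]' --rot '[[0,0,0],[0,0,0],[0,0,0],[0,0,0],[0,0,0]]' --hand '[0.1,0.1,0.1,0.1,0.1]'

```text
time_s: 10.6
ee_pos: [570.9, 161.5, 148.3]
ee_rot: [179.8, -43.5, 91.6]
force: [-0.9, 1.6, 13.4]
gripper_width: 18.1
gripper_force: 40.0
```

```bash
python3 - <<'E'
from workcell import env
s=env.state();print(s["ee_pos"],s["force"],s["torque"])
E
```

```text
[570.8782966  161.48509601 148.29226299] [-0.85390843  1.57428811 13.35063356] [1.24500982 0.31172112 0.08574123]
```

Request:
apply_moves --delta_pos '[[-0.01,0,0.02],[-0.02,0,0.02],[-0.03,0,0.02],[-0.03,0,0.02]]' --rot '[[0,0,0],[0,0,0],[0,0,0],[0,0,0]]' --hand '[0.1,0.1,0.1,0.1]'

```text
time_s: 10.93
ee_pos: [567.7, 160.1, 148.7]
ee_rot: [179.7, -43.2, 91.6]
force: [0.7, 1.5, 6.4]
gripper_width: 17.9
gripper_force: 40.1
```

Request:
apply_moves --delta_pos '[[0,-0.015,0],[0,-0.03,0],[0,-0.04,0],[0,-0.04,0]]' --rot '[[0,0,0],[0,0,0],[0,0,0],[0,0,0]]' --hand '[0.1,0.1,0.1,0.1]'

```text
time_s: 11.27
ee_pos: [567.9, 155.3, 149.1]
ee_rot: [179.7, -43.2, 91.6]
force: [2.2, 0.6, 7.2]
gripper_width: 18.1
gripper_force: 40.1
```

Request:
apply_moves --delta_pos '[[0,0.02,0],[0,0.04,0],[0,0.055,0],[0,0.07,0],[0,0.085,0],[0,0.085,0]]' --rot '[[0,0,0],[0,0,0],[0,0,0],[0,0,0],[0,0,0],[0,0,0]]' --hand '[0.1,0.1,0.1,0.1,0.1,0.1]'

```text
time_s: 11.77
ee_pos: [567.2, 165.5, 147.9]
ee_rot: [179.8, -43.1, 91.6]
force: [0.9, -0.2, 5.4]
gripper_width: 17.7
gripper_force: 40.1
```

```bash
python3 - <<'E'
from h import *
st=env.state();e=st["ee_pos"];print(e,st["force"],st["torque"])
s=viewer.grab_frame("side");t=viewer.grab_frame("top")
x0,y0=180,150
im=cv2.resize(s["pixels"][150:250,180:300],None,fx=6,fy=6,interpolation=cv2.INTER_CUBIC)
im=np.clip(im.astype(float)*1.5,0,255).astype(np.uint8)
c=(568.5,151,91.2)
for x in(-64.5,-14.5):
  for y in range(-100,101,50):
    q=np.int32([(proj(s,c2w(c,(x+i*13,y+j*13,72)))+.5-[x0,y0])*6 for i,j in((1,1),(1,-1),(-1,-1),(-1,1))])
    cv2.polylines(im,[q],True,(0,255,0),1)
for dy in(-23,):
    q=np.int32([(proj(s,e+[10*np.cos(a),dy+10*np.sin(a),-77])+.5-[x0,y0])*6 for a in np.linspace(0,6.28,30)])
    cv2.polylines(im,[q],True,(0,255,255),1)
save("g5.png",im)
E
```

```text
[567.22301882 165.54337157 147.90177559] [ 0.94013485 -0.20106409  5.3919596 ] [ 0.33981577 -0.31841273 -0.14086011]
```

View pics/g5.png

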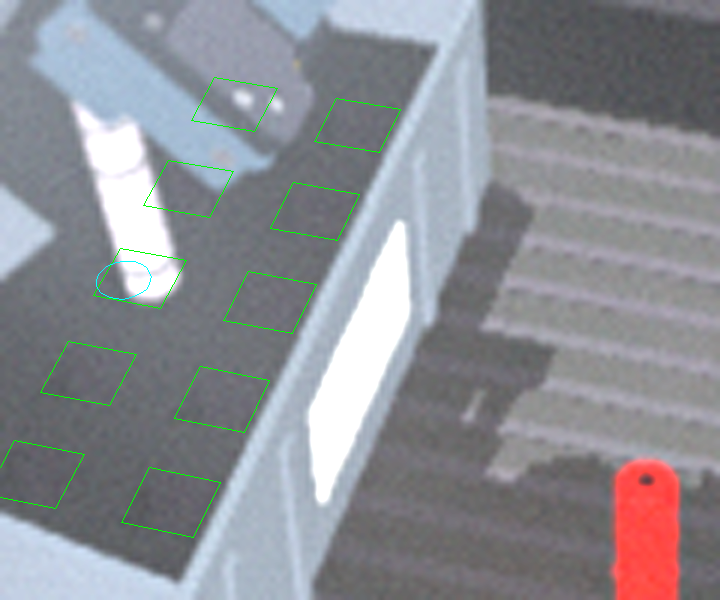

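```bash
cat > lean.py <<'E'
# spindle in the grip, side view: fits bottom y, z and lean (deg, + = bottom towards +y) with x known
from h import *
from scipy.optimize import minimize
an=np.linspace(0,6.28,24)
def hull(p,x,y,z,a,L0,L1,k=4):
    a=np.radians(a);u=np.array([0,-np.sin(a),np.cos(a)]);v=np.array([0,np.cos(a),np.sin(a)])
    q=[proj(p,np.array([x,y,z])+L*u+10*np.cos(b)*np.array([1,0,0])+10*np.sin(b)*v) for L in(L0,L1) for b in an]
    m=np.zeros((420*k,560*k),np.uint8)
    cv2.fillPoly(m,[np.int32(np.round((cv2.convexHull(np.float32(q))+.5)*k*16))],255,shift=4)
    return cv2.resize(m,(560,420),interpolation=cv2.INTER_AREA)/255.
def lean(p,x,y0,z0,a0,top=62,zfix=None,lo=70,hi=125):
    im=cv2.cvtColor(p["pixels"],cv2.COLOR_RGB2GRAY).astype(float);b=np.clip((im-lo)/(hi-lo),0,1)
    f0=lambda v,w:(w*(hull(p,x,v[0],zfix if zfix is not None else v[2],v[1],0,75)-b)**2).sum()
    v=np.array([y0,a0]+([] if zfix is not None else [z0]),float)
    for _ in range(3):
        z=zfix if zfix is not None else v[2]
        w=cv2.dilate(hull(p,x,v[0],z,v[1],0,top-8),np.ones((9,9)))*(1-hull(p,x,v[0],z,v[1],top,130)>.5)
        S=[v]+[v+d for d in np.diag([6,6,6][:len(v)])]
        r=minimize(f0,v,args=(w,),method="Nelder-Mead",options=dict(initial_simplex=S,xatol=.1));v=r.x
    return v.round(1),round(r.fun,1)
E
python3 - <<'E'
from lean import *
st=env.state();e=st["ee_pos"];s=viewer.grab_frame("side")
g=cv2.cvtColor(s["pixels"],cv2.COLOR_RGB2GRAY)
for v in range(170,204,3): print(v,g[v,190:216])
print(atz(s,(205.3,197),72))
for x in(e[0],):
  for a in(0,-10):
    print(lean(s,x,e[1]-30,72,a),lean(s,x,e[1]-30,72,a,zfix=72))
E
```

```text
170 [ 86  88 109 156 185 181 162 140 138 146 135 148 142 127 122 124 124 124
 123 121 122 121 124 122 122 120]
173 [ 88  90  87 110 167 184 189 191 192 194 191 185 174 137  95  92 110 121
 126 125 125 121 120 121 121 121]
176 [ 86  90  90  89 115 170 190 193 194 195 196 190 183 152 116  89  83  83
  87 102 116 126 122 122 121 123]
179 [ 88  86  90  84  85 111 150 163 161 162 161 170 177 180 173 127  87  79
  83  80  78  81  90 104 119 124]
182 [ 87  84  84  84  86  89 127 175 191 193 194 193 194 187 182 169 115  80
  80  77  80  80  79  79  80  80]
185 [ 85  86  85  88  86  82  88 135 176 192 191 194 190 192 185 179 165 104
  81  83  78  79  80  80  81  79]
188 [ 85  83  85  83  88  79  82  89 136 178 191 194 194 195 189 185 178 157
  99  84  77  81  79  79  84  79]
191 [ 85  79  81  83  80  80  80  80  90 151 187 190 192 192 193 189 185 179
 147  97  81  83  82  79  77  81]
194 [ 81  78  83  81  80  79  80  76  76  88 148 183 193 191 195 189 169 150
 157 126  87  79  79  79  79  78]
197 [ 79  79  82  82  83  79  77  80  76  73  95 169 190 189 193 196 196 189
 179 127  87  80  84  78  81  76]
200 [78 77 75 78 79 76 79 79 79 74 77 78 84 96 97 99 95 83 77 79 80 80 78 82
 79 80]
203 [74 77 76 76 76 76 77 75 76 76 76 74 79 78 78 81 75 78 78 81 77 82 76 82
 79 75]
[566.84942203 130.03027843  72.        ]
(array([130.4,  -6.7,  72.1]), np.float64(27.3)) (array([130.4,  -7.1]), np.float64(27.3))
(array([130.4,  -6.8,  72.1]), np.float64(27.3)) (array([130.6,  -6.5]), np.float64(27.3))
```

Request:
apply_moves --delta_pos '[[0,0,0.08],[0,0,0.117],[0.007,-0.033,0.117],[0.007,-0.033,0.117],[0.007,-0.033,0.117],[0.007,-0.033,0.117]]' --rot '[[0,0,0],[0.04,0,0],[0.079,0,0],[0.079,0,0],[0.079,0,0],[0.079,0,0]]' --hand '[0.1,0.1,0.1,0.1,0.1,0.1]' --newtons 60

```text
time_s: 12.42
ee_pos: [566.4, 161.2, 159.9]
ee_rot: [179.9, -49.7, 91.6]
force: [0.7, -0.2, -2.0]
gripper_width: 17.2
gripper_force: 60.0
```

```bash
python3 - <<'E'
from lean import *
st=env.state();e=st["ee_pos"];s=viewer.grab_frame("side")
print(e,st["ee_rot"],st["force"],lean(s,e[0],e[1]-26,e[2]-79,0,lo=95,hi=180))
E
```

```text
[566.36837539 161.15831442 159.86880056] [179.88257485 -49.71842614  91.61862075] [ 0.67205916 -0.15890504 -2.02753189] (array([142.3,   4.6,  81.7]), np.float64(4.9))
```

Request:
apply_moves --delta_pos '[[0.013,-0.003,-0.03],[0.013,-0.003,-0.03],[0.013,-0.003,-0.03],[0.013,-0.003,-0.03]]' --rot '[[-0.0535,0,0],[-0.0535,0,0],[-0.0535,0,0],[-0.0535,0,0]]' --hand '[0.1,0.1,0.1,0.1]'

```text
time_s: 12.8
ee_pos: [567.7, 161.5, 156.9]
ee_rot: [180.0, -45.2, 91.6]
force: [-0.5, 0.1, -3.1]
gripper_width: 17.4
gripper_force: 60.0
```

```bash
python3 - <<'E'
from lean import *
st=env.state();e=st["ee_pos"];s=viewer.grab_frame("side")
print(e,st["ee_rot"],st["force"],lean(s,e[0],e[1]-26,e[2]-77,0,lo=95,hi=180))
for x in (e[0]-4,e[0]+4): print(lean(s,x,e[1]-26,e[2]-77,0,lo=95,hi=180))
E
```

```text
[567.72779385 161.48299451 156.89207585] [179.95373402 -45.2360252   91.64636428] [-0.4950141   0.12468589 -3.10926827] (array([1.372e+02, 1.000e-01, 8.050e+01]), np.float64(4.7))
(array([135. ,   0.2,  84.8]), np.float64(4.7))
(array([139.4,   0.3,  75.6]), np.float64(4.7))
```

Request:
apply_moves --delta_pos '[[0,-0.01,-0.04],[0,-0.01,-0.07],[0,-0.01,-0.1],[0,-0.01,-0.13],[0,-0.01,-0.13]]' --rot '[[0,0,0],[0,0,0],[0,0,0],[0,0,0],[0,0,0]]' --hand '[0.1,0.1,0.1,0.1,0.1]'

```text
time_s: 13.27
ee_pos: [567.6, 159.7, 139.8]
ee_rot: [-179.8, -45.2, 91.4]
force: [-0.3, 0.3, -2.5]
gripper_width: 17.3
gripper_force: 60.0
```

Request:
apply_moves --delta_pos '[[0,0,-0.06],[0,0,-0.12],[0,0,-0.18],[0,0,-0.24],[0,0,-0.29],[0,0,-0.29]]' --rot '[[0,0,0],[0,0,0],[0,0,0],[0,0,0],[0,0,0],[0,0,0]]' --hand '[0.1,0.1,0.1,0.1,0.1,0.1]'

```text
time_s: 13.77
ee_pos: [567.3, 159.8, 104.5]
ee_rot: [-179.8, -45.2, 91.4]
force: [-0.1, -0.7, -3.0]
gripper_width: 17.1
gripper_force: 60.0
```

Request:
apply_moves --delta_pos '[[0,0,-0.02],[0,0,-0.04],[0,0,-0.06],[0,0,-0.08],[0,0,-0.08]]' --rot '[[0,0,0],[0,0,0],[0,0,0],[0,0,0],[0,0,0]]' --hand '[0.1,0.1,0.1,0.1,0.1]'

```text
time_s: 14.18
ee_pos: [569.4, 161.5, 101.0]
ee_rot: [179.7, -45.6, 91.7]
force: [-1.0, -0.4, 11.1]
gripper_width: 17.3
gripper_force: 60.0
```

Request:
apply_moves --delta_pos '[[0,0,0.06],[0,0,0.2],[0,0,0.35],[0,0,0.54],[0,0,0.54],[-0.2,-0.004,0.54],[-0.42,-0.008,0.54],[-0.42,-0.008,0.54],[-0.42,-0.008,0.54]]' --rot '[[0,0,0],[0,0,0],[0,0,0],[0,0,0],[0,0,0],[0,0,0],[0,0,0],[0,0,0],[0,0,0]]' --hand '[0.1,0.1,0.1,0.1,0.1,0.1,0.1,0.1,0.1]'

```text
time_s: 14.93
ee_pos: [516.4, 158.8, 160.5]
ee_rot: [-179.9, -45.2, 91.4]
force: [0.3, -0.5, -2.8]
gripper_width: 17.2
gripper_force: 60.0
```

```bash
python3 - <<'E'
from lean import *
st=env.state();e=st["ee_pos"];s=viewer.grab_frame("side")
print(e,st["ee_rot"],st["force"],lean(s,e[0],e[1]-24,e[2]-77,0,lo=95,hi=180))
E
```

```text
[516.43780673 158.75684696 160.54014623] [-179.9020065   -45.16300358   91.44674493] [ 0.27169614 -0.47881913 -2.79961404] (array([133.9,  -1. ,  83.9]), np.float64(13.3))
```

Request:
apply_moves --delta_pos '[[0.012,0.007,-0.05],[0.012,0.007,-0.09],[0.012,0.007,-0.13],[0.012,0.007,-0.16],[0.012,0.007,-0.16]]' --rot '[[0,0,0],[0,0,0],[0,0,0],[0,0,0],[0,0,0]]' --hand '[0.1,0.1,0.1,0.1,0.1]'

```text
time_s: 15.4
ee_pos: [518.9, 159.7, 140.9]
ee_rot: [-179.8, -45.2, 91.4]
force: [-0.7, -0.7, -2.6]
gripper_width: 17.4
gripper_force: 60.0
```

Request:
apply_moves --delta_pos '[[0,0,-0.06],[0,0,-0.12],[0,0,-0.18],[0,0,-0.24],[0,0,-0.29],[0,0,-0.29]]' --rot '[[0,0,0],[0,0,0],[0,0,0],[0,0,0],[0,0,0],[0,0,0]]' --hand '[0.1,0.1,0.1,0.1,0.1,0.1]'

```text
time_s: 15.9
ee_pos: [518.4, 159.7, 105.9]
ee_rot: [-179.8, -45.2, 91.4]
force: [-0.7, 0.3, -2.3]
gripper_width: 17.3
gripper_force: 60.0
```

Request:
apply_moves --delta_pos '[[0,0,-0.02],[0,0,-0.04],[0,0,-0.06],[0,0,-0.08],[0,0,-0.08]]' --rot '[[0,0,0],[0,0,0],[0,0,0],[0,0,0],[0,0,0]]' --hand '[0.1,0.1,0.1,0.1,0.1]'

```text
time_s: 16.32
ee_pos: [520.2, 161.1, 101.0]
ee_rot: [179.8, -45.5, 91.7]
force: [-1.1, -1.1, 9.2]
gripper_width: 17.2
gripper_force: 60.0
```

Request:
apply_moves --delta_pos '[[0,0,0.06],[0,0,0.2],[0,0,0.35],[0,0,0.53],[0,0,0.53],[0.3,0.004,0.53],[0.6,0.01,0.53],[0.83,0.016,0.53],[0.83,0.016,0.53],[0.83,0.016,0.53]]' --rot '[[0,0,0],[0,0,0],[0,0,0],[0,0,0],[0,0,0],[0,0,0],[0,0,0],[0,0,0],[0,0,0],[0,0,0]]' --hand '[0.1,0.1,0.1,0.1,0.1,0.1,0.1,0.1,0.1,0.1]'

```text
time_s: 17.15
ee_pos: [618.9, 161.5, 159.4]
ee_rot: [-179.9, -45.2, 91.5]
force: [-1.5, -0.3, -3.5]
gripper_width: 17.0
gripper_force: 60.0
```

Request:
apply_moves --delta_pos '[[0,0,-0.05],[0,0,-0.09],[0,0,-0.13],[0,0,-0.15],[0,0,-0.15]]' --rot '[[0,0,0],[0,0,0],[0,0,0],[0,0,0],[0,0,0]]' --hand '[0.1,0.1,0.1,0.1,0.1]'

```text
time_s: 17.57
ee_pos: [617.8, 161.6, 142.5]
ee_rot: [-179.9, -45.2, 91.4]
force: [-0.5, -0.0, -2.0]
gripper_width: 17.0
gripper_force: 60.0
```

```bash
python3 - <<'E'
from lean import *
st=env.state();e=st["ee_pos"];s=viewer.grab_frame("side")
print(e,st["ee_rot"],st["force"],st["qpos"].round(1),lean(s,e[0],e[1]-24,e[2]-77,0,lo=95,hi=180))
E
```

```text
[617.82876947 161.55486508 142.51524791] [-179.8598077   -45.20220238   91.43844254] [-0.48170649 -0.00421695 -2.01272761] [-10.   30.3  93.   46.1  74.5 -31.7] (array([ 1.371e+02, -1.000e-01,  6.780e+01]), np.float64(4.0))
```

Request:
apply_moves --delta_pos '[[0,0,-0.06],[0,0,-0.12],[0,0,-0.18],[0,0,-0.24],[0,0,-0.3],[0,0,-0.3]]' --rot '[[0,0,0],[0,0,0],[0,0,0],[0,0,0],[0,0,0],[0,0,0]]' --hand '[0.1,0.1,0.1,0.1,0.1,0.1]'

```text
time_s: 18.12
ee_pos: [617.8, 161.6, 105.2]
ee_rot: [-179.7, -45.2, 91.4]
force: [-0.5, -0.5, -2.2]
gripper_width: 17.5
gripper_force: 60.0
```

Request:
apply_moves --delta_pos '[[0,0,-0.02],[0,0,-0.04],[0,0,-0.06],[0,0,-0.08],[0,0,-0.08]]' --rot '[[0,0,0],[0,0,0],[0,0,0],[0,0,0],[0,0,0]]' --hand '[0.1,0.1,0.1,0.1,0.1]'

```text
time_s: 18.53
ee_pos: [618.6, 161.6, 97.4]
ee_rot: [-180.0, -45.2, 91.5]
force: [-0.1, -0.2, -2.9]
gripper_width: 17.1
gripper_force: 60.0
```

Request:
apply_moves --delta_pos '[[0,0,-0.02],[0,0,-0.04],[0,0,-0.06],[0,0,-0.06]]' --rot '[[0,0,0],[0,0,0],[0,0,0],[0,0,0]]' --hand '[0.1,0.1,0.1,0.1]'

```text
time_s: 18.87
ee_pos: [618.5, 161.6, 90.0]
ee_rot: [-179.9, -45.2, 91.5]
force: [-0.4, 0.5, -2.8]
gripper_width: 17.2
gripper_force: 60.0
```

Request:
apply_moves --delta_pos '[[0,0,-0.015],[0,0,-0.03],[0,0,-0.045],[0,0,-0.045]]' --rot '[[0,0,0],[0,0,0],[0,0,0],[0,0,0]]' --hand '[0.1,0.1,0.1,0.1]'

```text
time_s: 19.2
ee_pos: [618.8, 161.7, 85.1]
ee_rot: [-180.0, -45.2, 91.5]
force: [0.2, -0.0, -3.2]
gripper_width: 17.0
gripper_force: 60.0
```

```bash
python3 - <<'E'
from lean import *
st=env.state();e=st["ee_pos"];s=viewer.grab_frame("side");save("p1.png",s["pixels"])
print(e,st["ee_rot"],st["force"])
E
```

```text
[618.75599492 161.7230763   85.11324475] [-179.9975519   -45.22104476   91.53754651] [ 0.17182365 -0.0332257  -3.17660815]
```

Request:
apply_moves --delta_pos '[[0,0,-0.015],[0,0,-0.03],[0,0,-0.04],[0,0,-0.04]]' --rot '[[0,0,0],[0,0,0],[0,0,0],[0,0,0]]' --hand '[0.1,0.1,0.1,0.1]'

```text
time_s: 19.58
ee_pos: [619.9, 163.3, 85.0]
ee_rot: [179.7, -45.6, 91.7]
force: [-0.9, -1.0, 12.5]
gripper_width: 17.3
gripper_force: 60.1
```

Request:
apply_moves --delta_pos '[[0,0,0.03],[0,0,0.03],[0,0,0.03],[0,0,0.03],[0,0,0.03],[0,0,0.03]]' --rot '[[0,0,0],[0,0,0],[0,0,0],[0,0,0],[0,0,0],[0,0,0]]' --hand '[0.1,0.1,0.36,0.36,0.36,0.36]'

```text
time_s: 20.08
ee_pos: [618.6, 161.6, 83.6]
ee_rot: [-180.0, -45.2, 91.5]
force: [-0.1, -0.3, -0.7]
gripper_width: 32.7
gripper_force: 0.0
```

Request:
apply_moves --delta_pos '[[0,-0.05,0.05],[0,-0.15,0.15],[0,-0.4,0.4],[0,-0.7,0.7],[0,-1,1],[0,-1,1],[0,-1,1]]' --rot '[[0,0,0],[0,0,0],[0,0,0],[0,0,0],[0,0,0],[0,0,0],[0,0,0]]' --hand '[0.36,0.36,0.36,0.36,0.36,0.36,0.36]'

```text
time_s: 20.67
ee_pos: [621.0, 37.8, 207.7]
ee_rot: [179.4, -45.0, 91.8]
force: [-0.2, 0.8, 0.1]
gripper_width: 32.5
gripper_force: 0.0
```

```bash
python3 - <<'E'
from m2 import *
from lean import lean
st=env.state();e=st["ee_pos"];s=viewer.grab_frame("side");t=viewer.grab_frame("top")
print(e,st["ee_rot"],st["force"],st["gripper_width"])
print(lean(s,618,137,6,0,lo=95,hi=180))
g=cv2.cvtColor(s["pixels"],cv2.COLOR_RGB2GRAY)
c=proj(s,(618,136,112));print(c,proj(s,(618,136,72)));u,v=c.astype(int)
print(g[v-8:v+24:2,u-12:u+14])
print(fit(s,(466.7,-368.5)),fit(t,(466.7,-368.5)))
E
```

```text
[621.   37.8 207.7] [179.4 -45.   91.8] [-0.2  0.8  0.1] 32.52830998300843
(array([ 130.1, -106.6,   99.9]), np.float64(177.7))
[209.7 167.7] [211.5 181.3]
[[ 83  85  81  83  80  82  79  77  80  82  81  76  79  77  80  81  74  80
   80  82  84  82  80  80  80  78]
 [ 85  83  81  81  81  81  81  77  82  83  79  79  79  78  82  81  81  82
   77  79  80  78  78  77  78  79]
 [ 83  82  81  80  82  83  84  80  78  80  81  76  77  78  78  78  79  75
   74  78  76  76  78  80  77  77]
 [ 82  84  82  79  82  80  79  77  76  78  92 123 161 169 169 150 107  82
   77  73  75  78  78  79  78  78]
 [ 81  86  82  79  79  79  79  79  96 167 194 181 120 107 168 199 195 143
   83  73  77  74  77  77  76  76]
 [ 83  84  79  82  82  83  78  79 108 183 202 201 190 189 203 203 197 179
   99  76  78  77  73  72  73  75]
 [ 81  82  84  82  83  83  83  76  90 165 192 198 206 206 199 198 188 177
  109  80  72  77  77  74  76  77]
 [ 79  81  82  82  83  78  80  77  85 130 179 194 193 195 194 191 189 180
  127  82  75  79  78  76  74  77]
 [ 86  82  84  83  81  80  78  75  78 106 175 191 192 193 196 194 185 18
[... 215 characters left out ...]
 175
  172 107  78  75  74  76  72  74]
 [ 82  81  82  80  78  82  81  78  77  78 114 175 190 196 194 193 193 186
  178 126  80  77  75  74  76  75]
 [ 83  83  83  81  82  83  80  78  79  76  93 171 188 195 195 196 193 187
  178 106  77  76  76  74  77  76]
 [ 81  85  83  78  80  81  83  78  79  82  78  99 124 149 152 157 148 134
   97  79  74  72  75  75  74  74]
 [ 79  81  80  82  79  80  79  81  78  79  78  75  75  78  78  79  86  80
   75  78  77  74  73  74  77  74]
 [ 84  79  79  82  80  79  80  77  78  81  81  78  79  82  77  73  76  75
   75  82  77  75  78  75  75  79]]
(array([ 467.6, -367.9]), np.float64(223.23971241830063)) (array([ 466.3, -370.8]), np.float64(48.46995494610334))
```

```bash
cat > clr.py <<'E'
from h import *
from scipy.optimize import least_squares
c=(568.5,151,91.2)
if __name__=="__main__":
    s=viewer.grab_frame("side");th=.835
    P=lambda r,d,y,th:c2w(c,(97.5-r*np.cos(th)-d*np.sin(th),y,155+r*np.sin(th)-d*np.cos(th)))
    print(proj(s,P(250,0,168,th)),proj(s,P(250,0,-168,th)))
    r=least_squares(lambda v:proj(s,P(v[0],v[1],168,th))-[189.2,188.1],(180,58));print("cheek corner r,d",r.x)
    print(proj(s,P(r.x[0],0,168,th)))
def clear(py,phi,psi,bot,th,rc,lean=0,W=89,T=38):
    # crate frame; spindle bottom at (-14.5,py,bot); lean deg = top towards the front
    ph,ps,l=np.radians([phi,psi,lean])
    a0=np.array([np.sin(ph),0,-np.cos(ph)]);n0=np.array([-np.cos(ph),0,-np.sin(ph)]);y0=np.array([0,1.,0]);o0=np.array([24.8,0,79])
    Rz=np.array([[np.cos(ps),-np.sin(ps),0],[np.sin(ps),np.cos(ps),0],[0,0,1]])
    Rl=np.array([[np.cos(l),0,-np.sin(l)],[0,1,0],[np.sin(l),0,np.cos(l)]])
    M=Rl@Rz  # phi counted with the spindle upright
    a,n,y,o=M@a0,M@n0,M@y0,M@o0
    tcp=np.array([-14.5,py,bot])+o
    k,u,v=np.meshgrid(np.linspace(79,260,37),np.linspace(-W,W,37),np.linspace(-T,T,9),indexing="ij")
    q=tcp+(-k[...,None]*a+u[...,None]*y+v[...,None]*n).reshape(-1,3)
    dx,dz=97.5-q[:,0],q[:,2]-155
    r=dx*np.cos(th)+dz*np.sin(th);d=dx*np.sin(th)-dz*np.cos(th)
    ins=(np.abs(q[:,1])<170)&(r<252)
    lid=np.where(ins,d,999).min()
    ch=(r<rc)&(d<62)&(np.abs(q[:,1])<175)&(np.abs(q[:,1])>158);cheek=np.where(ch,np.minimum(62-d,rc-r),0).max()
    inx=np.abs(q[:,0])<97.5
    top=100+55*(q[:,0]+97.5)/195
    w=inx&(np.abs(q[:,1])<165)&((np.abs(q[:,1])>153)|(q[:,0]<-89));wall=np.where(w,q[:,2]-top,999).min()
    return lid.round(0),cheek.round(0),wall.round(0)
E
python3 - <<'E'
import subprocess;print(subprocess.run(["python3","clr.py"],capture_output=True,text=True).stdout)
from clr import *
for th in(.835,.895):
  for phi in(45,52):
    for psi in(0,15,30):
      print(th,phi,psi,[clear(100,phi,psi,b,th,200) for b in(80,60,40,20,6)])
E
```

```text
[178.28892029 150.15534193] [244.5513246   50.19085871]
cheek corner r,d [196.10953268  59.00262119]
[161.58335912 165.88071762]

0.835 45 0 [(np.float64(28.0), np.float64(34.0), np.float64(81.0)), (np.float64(41.0), np.float64(21.0), np.float64(61.0)), (np.float64(55.0), np.float64(7.0), np.float64(41.0)), (np.float64(68.0), np.float64(0.0), np.float64(21.0)), (np.float64(78.0), np.float64(0.0), np.float64(7.0))]
0.835 45 15 [(np.float64(11.0), np.float64(22.0), np.float64(86.0)), (np.float64(24.0), np.float64(8.0), np.float64(66.0)), (np.float64(38.0), np.float64(0.0), np.float64(46.0)), (np.float64(51.0), np.float64(0.0), np.float64(26.0)), (np.float64(60.0), np.float64(0.0), np.float64(12.0))]
0.835 45 30 [(np.float64(-8.0), np.float64(7.0), np.float64(86.0)), (np.float64(5.0), np.float64(0.0), np.float64(66.0)), (np.float64(18.0), np.float64(0.0), np.float64(46.0)), (np.float64(31.0), np.float64(0.0), np.float64(26.0)), (np.float64(40.0), np.float64(0.0), np.float64(12.0))]
0.835 52 0 [(np.float64(38.0), np.float64(24.0), np.float64(71.0)), (np.float64(51.0), np.float64(11.0), n
[... 1782 characters left out ...]
.float64(31.0)), (np.float64(84.0), np.float64(0.0), np.float64(11.0)), (np.float64(93.0), np.float64(0.0), np.float64(-3.0))]
0.895 52 15 [(np.float64(28.0), np.float64(3.0), np.float64(76.0)), (np.float64(41.0), np.float64(0.0), np.float64(56.0)), (np.float64(53.0), np.float64(0.0), np.float64(36.0)), (np.float64(66.0), np.float64(0.0), np.float64(16.0)), (np.float64(75.0), np.float64(0.0), np.float64(2.0))]
0.895 52 30 [(np.float64(11.0), np.float64(0.0), np.float64(75.0)), (np.float64(23.0), np.float64(0.0), np.float64(55.0)), (np.float64(36.0), np.float64(0.0), np.float64(35.0)), (np.float64(48.0), np.float64(0.0), np.float64(15.0)), (np.float64(57.0), np.float64(0.0), np.float64(1.0))]
```

```bash
python3 - <<'E'
from clr import *
for psi in(18,22,26):
  for lean in(0,6,10): print(psi,lean,[tuple(map(int,clear(100,48,psi,b,.835,200,lean))) for b in(110,85,76,66,50,30,6)])
E
```

```text
18 0 [(-9, 21, 111), (8, 19, 86), (14, 13, 77), (21, 6, 67), (32, 0, 51), (45, 0, 31), (61, 0, 7)]
18 6 [(3, 12, 104), (20, 4, 79), (26, 0, 70), (33, 0, 60), (43, 0, 44), (57, 0, 24), (73, 0, 0)]
18 10 [(12, 8, 100), (28, 0, 75), (34, 0, 66), (41, 0, 56), (52, 0, 40), (65, 0, 20), (81, 0, -4)]
22 0 [(-13, 18, 111), (4, 14, 86), (10, 8, 77), (16, 2, 67), (27, 0, 51), (41, 0, 31), (57, 0, 7)]
22 6 [(-2, 9, 104), (15, 0, 79), (21, 0, 70), (28, 0, 60), (38, 0, 44), (52, 0, 24), (68, 0, 0)]
22 10 [(6, 5, 100), (23, 0, 75), (29, 0, 66), (36, 0, 56), (47, 0, 40), (60, 0, 20), (76, 0, -4)]
26 0 [(-17, 14, 111), (-1, 11, 86), (5, 5, 77), (12, 0, 67), (23, 0, 51), (36, 0, 31), (52, 0, 7)]
26 6 [(-7, 7, 104), (10, 0, 79), (16, 0, 70), (23, 0, 60), (34, 0, 44), (47, 0, 24), (63, 0, 0)]
26 10 [(1, 2, 100), (18, 0, 75), (24, 0, 66), (31, 0, 56), (42, 0, 40), (55, 0, 20), (71, 0, -4)]
```

Request:
apply_moves --delta_pos '[[-0.65,-1,0],[-0.65,-1,0],[-0.65,-1,0],[-0.65,-1,0],[-0.65,-1,0]]' --rot '[[0.035,0,0],[0.035,0,0],[0.035,0,0],[0.035,0,0],[0.035,0,0]]' --hand '[0.45,0.45,0.45,0.45,0.45]'

```text
time_s: 21.23
ee_pos: [538.9, -80.0, 202.3]
ee_rot: [-179.8, -48.3, 91.2]
force: [-0.0, 1.3, 0.2]
gripper_width: 40.9
gripper_force: 0.0
```

Request:
apply_moves --delta_pos '[[-0.65,-1,0],[-0.65,-1,0],[-0.65,-1,0],[-0.65,-1,0],[-0.65,-1,0]]' --rot '[[0,0,0],[0,0,0],[0,0,0],[0,0,0],[0,0,0]]' --hand '[0.45,0.45,0.45,0.45,0.45]'

```text
time_s: 21.65
ee_pos: [461.9, -199.6, 202.6]
ee_rot: [-179.9, -48.3, 91.4]
force: [-0.1, 0.5, 0.5]
gripper_width: 41.0
gripper_force: 0.0
```

Request:
apply_moves --delta_pos '[[0,-1,0],[0,-1,0],[0,-1,0],[0,-1,0],[0,-1,0]]' --rot '[[0,0,0],[0,0,0],[0,0,0],[0,0,0],[0,0,0]]' --hand '[0.45,0.45,0.45,0.45,0.45]'

```text
time_s: 22.07
ee_pos: [464.0, -317.6, 202.3]
ee_rot: [179.9, -48.4, 91.6]
force: [-0.0, 0.2, 0.2]
gripper_width: 40.8
gripper_force: 0.0
```

Request:
apply_moves --delta_pos '[[0,-1,0],[0,-1,0],[0,-1,0],[0,-1,0],[0,-1,0]]' --rot '[[0,0,0],[0,0,0],[0,0,0],[0,0,0],[0,0,0]]' --hand '[0.45,0.45,0.45,0.45,0.45]'

```text
time_s: 22.48
ee_pos: [463.9, -437.4, 202.2]
ee_rot: [179.9, -48.4, 91.7]
force: [0.1, 0.8, 0.5]
gripper_width: 41.0
gripper_force: 0.0
```

```bash
python3 - <<'E'
from workcell import env
s=env.state();print(s["qpos"].round(1),s["ee_pos"],s["ee_rot"],s["force"])
E
```

```text
[-57.3  48.7  49.5  27.3 122.6 -52.6] [ 463.93269957 -437.37147138  202.20901589] [179.93686176 -48.38878535  91.65547889] [0.10763053 0.80002227 0.45307914]
```

Request:
apply_moves --delta_pos '[[0.022,0.353,-0.62],[0.022,0.353,-0.62],[0.022,0.353,-0.62],[0.022,0.353,-0.62],[0.022,0.353,-0.62]]' --rot '[[0,0,0],[0,0,0],[0,0,0],[0,0,0],[0,0,0]]' --hand '[0.45,0.45,0.45,0.45,0.45]'

```text
time_s: 22.9
ee_pos: [466.6, -394.8, 131.6]
ee_rot: [179.7, -48.2, 91.9]
force: [-0.6, -0.6, 1.4]
gripper_width: 41.0
gripper_force: 0.0
```

Request:
apply_moves --delta_pos '[[0,0.15,-0.135],[0,0.3,-0.27],[0,0.433,-0.39],[0,0.433,-0.39],[0,0.433,-0.39]]' --rot '[[0,0,0],[0,0,0],[0,0,0],[0,0,0],[0,0,0]]' --hand '[0.45,0.45,0.45,0.45,0.45]'

```text
time_s: 23.32
ee_pos: [466.5, -344.8, 84.7]
ee_rot: [179.7, -48.1, 91.8]
force: [-0.2, -0.2, 0.9]
gripper_width: 41.0
gripper_force: 0.0
```

```bash
python3 - <<'E'
from m2 import *
st=env.state();e=st["ee_pos"];t=viewer.grab_frame("top")
print(e,st["ee_rot"],st["force"])
g=cv2.cvtColor(t["pixels"],cv2.COLOR_RGB2GRAY);c=proj(t,(466.5,-369,106));print(c)
u,v=c.astype(int);print(g[v-6:v+8,u-8:u+10])
E
```

```text
[ 466.5 -344.8   84.7] [179.7 -48.1  91.8] [-0.2 -0.2  0.9]
[410.1 234.1]
[[ 17  21  22  21  24  18  22  20  17  18  19  18  18  19  16  21  20  18]
 [ 16  20  19  20  21  19  29  33  29  23  20  18  20  17  20  20  19  16]
 [ 29  29  26  35  43  59  79  88  80  65  42  27  22  24  23  24  24  24]
 [ 49  49  56  71  95 127 154 165 162 138 101  61  39  37  39  38  34  34]
 [ 70  72  78 102 141 179 199 202 202 192 160 107  66  56  54  53  51  51]
 [ 80  81  92 117 169 204 204 187 194 203 194 152  88  63  61  60  61  60]
 [ 86  87  94 129 184 211 196 148 153 187 203 174 101  58  55  55  55  54]
 [ 85  88  92 131 186 210 197 149 141 183 205 177  98  49  42  43  41  43]
 [ 84  83  88 118 169 203 206 193 186 201 203 162  83  40  33  33  33  36]
 [ 83  83  82  98 135 180 206 210 208 200 182 127  63  34  33  31  31  32]
 [ 82  79  79  82 102 140 174 187 182 161 132  83  43  33  31  32  32  33]
 [ 72  71  68  66  68  86 111 125 118  92  74  49  34  34  35  36  34  31]
 [ 53  49  43  42  41  47  57  63  60  47  43  38  35  34  35  36  35  37]
 [ 37  35  29  31  38  45  47  50  46  46  48  48  46  45  45  45  46  47]]
```

Request:
apply_moves --delta_pos '[[-0.008,0.03,-0.035],[-0.008,0.03,-0.035],[-0.008,0.03,-0.035],[-0.008,0.03,-0.035],[-0.008,0.03,-0.035],[-0.008,0.03,-0.035],[-0.008,0.03,-0.035],[-0.008,0.03,-0.035]]' --rot '[[0,0,0],[0,0,0],[0,0,0],[0,0,0],[0,0,0],[0,0,0],[0,0,0],[0,0,0]]' --hand '[0.45,0.45,0.1,0.1,0.1,0.1,0.1,0.1]'

```text
time_s: 24.03
ee_pos: [464.5, -340.5, 78.7]
ee_rot: [179.8, -48.2, 91.7]
force: [0.3, -0.9, 0.1]
gripper_width: 17.7
gripper_force: 60.0
```

Request:
apply_moves --delta_pos '[[0,0,0],[0,0,0.1],[0,0,0.3],[0,0,0.6],[0,0,1],[0,0,1],[0,0,1]]' --rot '[[0,0,0],[0,0,0],[0,0,0],[0,0,0],[0,0,0],[0,0,0],[0,0,0]]' --hand '[0.1,0.1,0.1,0.1,0.1,0.1,0.1]'

```text
time_s: 24.62
ee_pos: [465.2, -341.5, 201.9]
ee_rot: [179.5, -47.8, 91.9]
force: [-0.1, 0.5, -4.0]
gripper_width: 17.4
gripper_force: 60.0
```

```bash
python3 - <<'E'
from lean import *
st=env.state();e=st["ee_pos"];s=viewer.grab_frame("side")
print(e,st["ee_rot"],st["force"],lean(s,e[0],e[1]-26,e[2]-80,0,lo=95,hi=170))
E
```

```text
[ 465.16188893 -341.5355119   201.88829921] [179.47728357 -47.81127285  91.93856148] [-0.1069467   0.45671122 -3.97852084] (array([-368.3,   -1.2,  147.5]), np.float64(109.8))
```

Request:
apply_moves --delta_pos '[[0,0.3,0.05],[0,0.6,0.05],[0,0.84,0.05],[0,0.84,0.05],[0,0.84,0.05]]' --rot '[[0,0,0],[0,0,0],[0,0,0],[0,0,0],[0,0,0]]' --hand '[0.1,0.1,0.1,0.1,0.1]'

```text
time_s: 25.08
ee_pos: [463.6, -238.0, 203.3]
ee_rot: [-179.9, -48.3, 91.5]
force: [0.3, -0.9, -2.5]
gripper_width: 17.3
gripper_force: 60.0
```

Request:
apply_moves --delta_pos '[[0,0.3,0],[0,0.6,0],[0,0.84,0],[0,0.84,0],[0,0.84,0]]' --rot '[[0,0,0],[0,0,0],[0,0,0],[0,0,0],[0,0,0]]' --hand '[0.1,0.1,0.1,0.1,0.1]'

```text
time_s: 25.5
ee_pos: [464.0, -138.6, 203.7]
ee_rot: [-180.0, -48.2, 91.6]
force: [0.0, -0.2, -0.5]
gripper_width: 17.3
gripper_force: 60.0
```

Request:
apply_moves --delta_pos '[[0,0.3,0],[0,0.6,0],[0,0.84,0],[0,0.84,0],[0,0.84,0],[0,0.84,0]]' --rot '[[0,0,0.064],[0,0,0.128],[0,0,0.192],[0,0,0.256],[0,0,0.256],[0,0,0.256]]' --hand '[0.1,0.1,0.1,0.1,0.1,0.1]'

```text
time_s: 26.0
ee_pos: [465.4, -39.1, 203.4]
ee_rot: [180.0, -48.2, 113.5]
force: [-0.1, -0.8, -2.7]
gripper_width: 17.4
gripper_force: 60.0
```

Request:
apply_moves --delta_pos '[[0,0.25,0],[-0.06,0.5,-0.05],[-0.06,0.7,-0.1],[-0.06,0.7,-0.1],[-0.06,0.7,-0.1],[-0.06,0.7,-0.1]]' --rot '[[0.035,0,0],[0.07,0,0],[0.07,0,0],[0.07,0,0],[0.07,0,0],[0.07,0,0]]' --hand '[0.1,0.1,0.1,0.1,0.1,0.1]'

```text
time_s: 26.5
ee_pos: [457.6, 44.2, 192.5]
ee_rot: [175.8, -53.6, 116.6]
force: [0.7, -0.5, -2.1]
gripper_width: 17.6
gripper_force: 60.0
```

```bash
python3 - <<'E'
from lean import *
st=env.state();e=st["ee_pos"];s=viewer.grab_frame("side")
print(e,st["ee_rot"],st["force"],st["qpos"].round(1),[lean(s,e[0]+9.9,e[1]-16,e[2]-80.8,a,lo=95,hi=180) for a in(0,6)])
E
```

```text
[457.60933392  44.16247421 192.51300269] [175.81463637 -53.58295202 116.61044798] [ 0.65095482 -0.4730236  -2.11783402] [-23.3  28.1  95.7  35.3  98.2 -56.4] [(array([ 29.5,   8.6, 107. ]), np.float64(58.2)), (array([ 31.3,  17.7, 108.6]), np.float64(55.3))]
```

Request:
apply_moves --delta_pos '[[0.004,0.25,0],[0.004,0.45,0],[0.004,0.6,-0.07],[0.004,0.75,-0.15],[0.004,0.88,-0.22],[0.004,0.88,-0.22],[0.004,0.88,-0.22]]' --rot '[[0,0,0],[0,0,0],[0,0,0],[0,0,0],[0,0,0],[0,0,0],[0,0,0]]' --hand '[0.1,0.1,0.1,0.1,0.1,0.1,0.1]'

```text
time_s: 27.13
ee_pos: [457.9, 150.8, 166.2]
ee_rot: [175.8, -53.6, 116.8]
force: [0.9, -0.9, -2.1]
gripper_width: 17.4
gripper_force: 60.0
```

```bash
python3 - <<'E'
from lean import *
st=env.state();e=st["ee_pos"];s=viewer.grab_frame("side");t=viewer.grab_frame("top")
print(e,st["ee_rot"],st["force"],[lean(s,e[0]+9.9,e[1]-16,e[2]-80.8,a,lo=95,hi=180,top=50) for a in(0,6)])
g=cv2.cvtColor(s["pixels"],cv2.COLOR_RGB2GRAY);c=proj(s,e+[9.9,-16.2,-80.8]);print(c);u,v=c.astype(int)
print(g[v-27:v+8:3,u-14:u+12])
print([(n,p["score"],p["position"]) for n in("lid_edge",) for f in(s,t) for p in spotter.landmark_of(f,n)[:1]])
E
```

```text
[457.93054262 150.82600524 166.23620041] [175.81577228 -53.62515792 116.7778798 ] [ 0.9222343  -0.88708984 -2.06797281] [(array([134.2,   5.5,  88.4]), np.float64(2.4)), (array([134.2,   5.4,  88.3]), np.float64(2.4))]
[184.07904828 224.37351986]
[[140 139 139 138 139 138 136 137 149 178 196 191 166 131 119 118 119 124
  120 123 122 118 109  99  89  80]
 [137 138 139 137 125 104  83 119 162 169 167 165 164 156 157 154 159 159
  117  79  76  80  74  81  81  74]
 [128 107  81  69  70  68  71 104 164 196 199 204 204 200 195 193 186 173
  128  81  73  78  77  77  78  76]
 [ 68  68  70  67  69  70  66  81 133 168 186 201 204 197 193 178 154 150
  128  89  72  75  77  74  73  76]
 [ 70  66  70  61  71  66  68  78 147 193 201 200 204 200 197 199 191 181
  139  94  71  69  73  72  74  71]
 [ 69  65  66  64  69  66  67  69 108 172 197 201 206 206 203 199 191 179
  149 101  67  65  69  71  69  71]
 [ 66  66  68  64  65  65  67  64  99 167 200 203 206 205 205 202 193 183
  170 117  66  65  65  67  69  71]
 [ 68  66  69  64  68  71  63  64  79 160 198 203 206 207 205 201 196 185
  173 126  79  65  67  67  69  73]
 [ 68  67  68  64  65  66  65  65  71 133 183 203 209 206 206 206 198 186
  162 112  74  65  64  65  67  68]
 [ 74  71  74  70  69  67  66  67  65 108 171 196 188 177 168 167 179 184
  177 132  83  64  67  69  68  67]
 [ 73  73  73  71  74  67  68  64  66  63  68 108 153 175 173 158 144 114
   77  66  64  65  63  59  65  72]
 [ 79  77  74  78  73  71  70  69  67  60  57  61  59  66  68  67  62  58
   66  64  63  66  65  62  69  68]]
[('lid_edge', 0.85, [212.9, 94.9]), ('lid_edge', 0.98, [207.4, 170.3])]
```

Request:
apply_moves --delta_pos '[[0,0,-0.06],[0,0,-0.11],[0,0,-0.16],[0,0,-0.2],[0,0,-0.2]]' --rot '[[0,0,0],[0,0,0],[0,0,0],[0,0,0],[0,0,0]]' --hand '[0.1,0.1,0.1,0.1,0.1]'

```text
time_s: 27.75
ee_pos: [457.2, 151.5, 141.0]
ee_rot: [176.0, -53.7, 116.6]
force: [0.1, -0.1, -2.5]
gripper_width: 17.8
gripper_force: 60.0
```

Request:
apply_moves --delta_pos '[[0.002,0.015,-0.04],[0.004,0.03,-0.08],[0.006,0.04,-0.11],[0.007,0.052,-0.143],[0.007,0.052,-0.143]]' --rot '[[-0.016,0,0],[-0.032,0,0],[-0.048,0,0],[-0.064,0,0],[-0.064,0,0]]' --hand '[0.1,0.1,0.1,0.1,0.1]'

```text
time_s: 28.17
ee_pos: [458.4, 158.7, 125.4]
ee_rot: [179.5, -48.6, 114.0]
force: [-0.3, 0.2, -2.3]
gripper_width: 17.9
gripper_force: 60.0
```

Request:
apply_moves --delta_pos '[[0,0,-0.05],[0,0,-0.1],[0,0,-0.15],[0,0,-0.15]]' --rot '[[0,0,0],[0,0,0],[0,0,0],[0,0,0]]' --hand '[0.1,0.1,0.1,0.1]'

```text
time_s: 28.5
ee_pos: [457.9, 157.6, 105.6]
ee_rot: [179.8, -48.7, 113.7]
force: [-0.0, -0.7, -1.9]
gripper_width: 17.6
gripper_force: 60.0
```

```bash
python3 - <<'E'
from h import *
st=env.state();print(st["ee_pos"],st["ee_rot"],st["force"],st["torque"])
E
```

```text
[457.86647868 157.56315559 105.60542357] [179.7682633  -48.73195734 113.6979579 ] [-0.00189    -0.68721876 -1.87803336] [-0.76191835 -0.27580299  0.00127435]
```

Request:
apply_moves --delta_pos '[[0,0,-0.02],[0,0,-0.04],[0,0,-0.06],[0,0,-0.08],[0,0,-0.08]]' --rot '[[0,0,0],[0,0,0],[0,0,0],[0,0,0],[0,0,0]]' --hand '[0.1,0.1,0.1,0.1,0.1]'

```text
time_s: 28.92
ee_pos: [458.4, 157.7, 97.0]
ee_rot: [179.6, -48.7, 113.8]
force: [-0.0, -0.2, -2.4]
gripper_width: 17.4
gripper_force: 60.0
```

Request:
apply_moves --delta_pos '[[0,0,-0.02],[0,0,-0.04],[0,0,-0.06],[0,0,-0.06]]' --rot '[[0,0,0],[0,0,0],[0,0,0],[0,0,0]]' --hand '[0.1,0.1,0.1,0.1]'

```text
time_s: 29.25
ee_pos: [458.3, 157.8, 89.8]
ee_rot: [179.6, -48.7, 113.8]
force: [-0.3, -0.1, -2.1]
gripper_width: 17.6
gripper_force: 60.0
```

Request:
apply_moves --delta_pos '[[0,0,-0.015],[0,0,-0.03],[0,0,-0.04],[0,0,-0.04]]' --rot '[[0,0,0],[0,0,0],[0,0,0],[0,0,0]]' --hand '[0.1,0.1,0.1,0.1]'

```text
time_s: 29.58
ee_pos: [458.4, 157.8, 85.2]
ee_rot: [179.6, -48.7, 113.9]
force: [-0.0, 0.3, -2.5]
gripper_width: 17.8
gripper_force: 60.0
```

Request:
apply_moves --delta_pos '[[0,0,-0.015],[0,0,-0.03],[0,0,-0.03]]' --rot '[[0,0,0],[0,0,0],[0,0,0]]' --hand '[0.1,0.1,0.1]'

```text
time_s: 29.83
ee_pos: [458.5, 159.2, 84.9]
ee_rot: [179.4, -49.0, 114.0]
force: [0.3, -1.4, 10.0]
gripper_width: 17.7
gripper_force: 60.0
```

```bash
python3 - <<'E'
from h import *
st=env.state();print(st["ee_pos"],st["ee_rot"],st["force"],st["torque"])
E
```

```text
[458.5344118  159.22279784  84.92250331] [179.40442804 -49.03301788 113.97296275] [ 0.28942929 -1.42388639 10.03507317] [0.7036904  0.56484209 0.11749677]
```

Request:
apply_moves --delta_pos '[[0,0,0.022],[0,0,0.022],[0,0,0.022],[0,0,0.022],[0,0,0.022],[0,0,0.022]]' --rot '[[0,0,0],[0,0,0],[0,0,0],[0,0,0],[0,0,0],[0,0,0]]' --hand '[0.1,0.1,0.36,0.36,0.36,0.36]'

```text
time_s: 30.33
ee_pos: [458.5, 157.8, 84.4]
ee_rot: [179.6, -48.7, 113.9]
force: [0.8, 0.1, 0.1]
gripper_width: 32.8
gripper_force: 0.0
```

Request:
apply_moves --delta_pos '[[0.02,-0.045,0.043],[0.06,-0.13,0.124],[0.14,-0.32,0.305],[0.25,-0.58,0.55],[0.375,-0.865,0.825],[0.375,-0.865,0.825],[0.375,-0.865,0.825]]' --rot '[[0,0,0],[0,0,0],[0,0,0],[0,0,0],[0,0,0],[0,0,0],[0,0,0]]' --hand '[0.36,0.36,0.36,0.36,0.36,0.36,0.36]'

```text
time_s: 30.92
ee_pos: [505.8, 51.7, 185.0]
ee_rot: [179.2, -48.4, 114.0]
force: [0.1, 0.7, -0.3]
gripper_width: 32.6
gripper_force: 0.0
```

```bash
python3 - <<'E'
from lean import *
st=env.state();e=st["ee_pos"];print(e,st["ee_rot"],st["force"],st["qpos"].round(1))
s=viewer.grab_frame("side");g=cv2.cvtColor(s["pixels"],cv2.COLOR_RGB2GRAY).astype(float)
b=np.clip((g-95)/85,0,1)
for x,y in((618,136.7),(468,133.8)):
    best=[]
    for zb in(2,6,10,14,22):
        f=lambda v:((hull(s,v[0],v[1],72,0,0,zb+106-72)-b)**2*w).sum()
        w=cv2.dilate(hull(s,x,y,72,0,0,52),np.ones((9,9)))
        r=minimize(f,(x,y),method="Nelder-Mead",options=dict(initial_simplex=[(x,y),(x+5,y),(x,y+5)],xatol=.2));best.append((zb,r.x.round(1),round(r.fun,1)))
    print(best)
E
```

```text
[505.84917918  51.66495083 184.98841511] [179.17599946 -48.44417867 114.00237547] [ 0.05096346  0.65410501 -0.26428742] [-19.2  29.7  89.5  34.   96.6 -50.1]
[(2, array([618.9, 136.5]), np.float64(15.0)), (6, array([616.9, 135.4]), np.float64(7.3)), (10, array([614.8, 134.3]), np.float64(7.1)), (14, array([612.7, 133. ]), np.float64(16.5)), (22, array([611.9, 132.8]), np.float64(41.9))]
[(2, array([469.4, 134. ]), np.float64(24.2)), (6, array([467.5, 133. ]), np.float64(13.2)), (10, array([465.1, 131.2]), np.float64(9.7)), (14, array([462.8, 130.2]), np.float64(15.8)), (22, array([457.8, 126.5]), np.float64(43.9))]
```

Request:
apply_moves --delta_pos '[[0,-0.3,0.15],[0,-0.6,0.3],[0,-0.9,0.6],[0,-0.9,0.9],[0,-0.9,1],[0,-0.9,1]]' --rot '[[0,0,0],[0,0,0],[0,0,0],[0,0,0],[0,0,0],[0,0,0]]' --hand '[0,0,0,0,0,0]' --newtons 20

```text
time_s: 31.47
ee_pos: [503.8, -53.5, 305.4]
ee_rot: [179.3, -48.5, 114.1]
force: [0.2, -0.6, 0.0]
gripper_width: 0.3
gripper_force: 0.0
```

Request:
apply_moves --delta_pos '[[0,0,0.3],[0,0,0.6],[0,0,0.9],[0,0,0.9],[0,0,0.9],[0,0,0.9],[0,0,0.9],[0,0,0.9],[0,0,0.9]]' --rot '[[-0.516,-0.2295,0],[-0.516,-0.2295,0],[-0.516,-0.2295,0],[-0.516,-0.2295,0],[-0.516,-0.2295,0],[-0.516,-0.2295,0],[-0.516,-0.2295,0],[-0.516,-0.2295,0],[-0.516,-0.2295,0]]' --hand '[0,0,0,0,0,0,0,0,0]'

```text
time_s: 32.22
ee_pos: [502.4, -51.7, 409.9]
ee_rot: [179.6, -0.3, 114.2]
force: [-0.1, -0.0, -0.5]
gripper_width: 0.6
gripper_force: 0.0
```

```bash
python3 - <<'E'
from h import *
st=env.state();print(st["ee_pos"],st["ee_rot"],st["force"],st["qpos"].round(1))
E
```

```text
[502.35377053 -51.72144151 409.88646894] [179.62219623  -0.29013813 114.18656892] [-0.08832277 -0.03655123 -0.53577484] [ -7.5   8.7  70.7   0.5 100.4 -31.6]
```

Request:
apply_moves --delta_pos '[[0.275,0.64,0],[0.275,0.64,0],[0.275,0.64,0],[0.275,0.64,0]]' --rot '[[0,0,0],[0,0,0],[0,0,0],[0,0,0]]' --hand '[0,0,0,0]'

```text
time_s: 32.55
ee_pos: [537.3, 23.5, 408.2]
ee_rot: [179.8, -0.3, 114.0]
force: [-0.7, -0.8, -0.8]
gripper_width: 0.7
gripper_force: 0.0
```

Request:
apply_moves --delta_pos '[[0.275,0.64,0],[0.275,0.64,0],[0.275,0.64,0],[0.275,0.64,-0.25],[0.275,0.64,-0.5],[0.275,0.64,-0.5]]' --rot '[[0,0,0],[0,0,0],[0,0,0],[0,0,0],[0,0,0],[0,0,0]]' --hand '[0,0,0,0,0,0]'

```text
time_s: 33.05
ee_pos: [566.0, 97.3, 343.3]
ee_rot: [-179.6, -0.4, 113.8]
force: [-0.0, -0.3, -1.5]
gripper_width: 0.7
gripper_force: 0.0
```

```bash
python3 - <<'E'
from h import *
st=env.state();print(st["ee_pos"],st["ee_rot"],st["force"],st["qpos"].round(1))
s=viewer.grab_frame("side");print(spotter.landmark_of(s,"lid_edge")[:1])
E
```

```text
[565.99267544  97.28583918 343.3101637 ] [-179.57970668   -0.38377803  113.82453883] [-0.01253954 -0.34857472 -1.45024158] [  8.4  15.6  70.8   0.3  94.  -15.4]
[{'position': [212.2, 93.1], 'score': 0.65}]
```

Request:
apply_moves --delta_pos '[[0,0,-0.1],[0,-0.05,-0.2],[0,-0.12,-0.3],[0,-0.18,-0.4],[0,-0.24,-0.5],[0,-0.29,-0.6],[0,-0.34,-0.7],[0,-0.39,-0.81]]' --rot '[[0,0,0],[0,0,0],[0,0,0],[0,0,0],[0,0,0],[0,0,0],[0,0,0],[0,0,0]]' --hand '[0,0,0,0,0,0,0,0]'

```text
time_s: 33.82
ee_pos: [572.2, 50.5, 258.1]
ee_rot: [179.1, 0.1, 113.8]
force: [-0.5, -2.1, 3.2]
gripper_width: 0.5
gripper_force: 1.2
```

```bash
python3 - <<'E'
from h import *
st=env.state();print(st["ee_pos"],st["force"])
s=viewer.grab_frame("side");t=viewer.grab_frame("top");c=(568.5,151,91.2)
for f in(s,t): print([(p["score"],p["position"]) for p in spotter.landmark_of(f,"lid_edge")[:1]],[proj(f,c2w(c,(97.5-250*np.cos(th),0,155+250*np.sin(th)))).round(0) for th in(.6,.4,.2)])
E
```

```text
[572.20292029  50.53978358 258.08439697] [-0.54393661 -2.1183108   3.17458354]
[(0.68, [236.6, 119.4])] [array([237., 117.]), array([251., 138.]), array([259., 158.])]
[] [array([230., 175.]), array([243., 179.]), array([251., 182.])]
```

Request:
apply_moves --delta_pos '[[0,-0.03,-0.1],[0,-0.06,-0.2],[0,-0.08,-0.3],[0,-0.1,-0.4],[0,-0.12,-0.5],[0,-0.13,-0.6],[0,-0.14,-0.7],[0,-0.14,-0.78]]' --rot '[[0,0,0],[0,0,0],[0,0,0],[0,0,0],[0,0,0],[0,0,0],[0,0,0],[0,0,0]]' --hand '[0,0,0,0,0,0,0,0]'

```text
time_s: 34.68
ee_pos: [570.9, 36.0, 161.7]
ee_rot: [179.3, -0.1, 113.9]
force: [-0.5, -0.8, 0.4]
gripper_width: 0.5
gripper_force: 0.4
```

Request:
apply_moves --delta_pos '[[0,0,-0.1],[0,0.01,-0.2],[0,0.03,-0.3],[0,0.05,-0.36],[0,0.06,-0.4],[0,0.06,-0.43],[0,0.06,-0.43]]' --rot '[[0,0,0],[0,0,0],[0,0,0],[0,0,0],[0,0,0],[0,0,0],[0,0,0]]' --hand '[0,0,0,0,0,0,0]'

```text
time_s: 35.27
ee_pos: [569.7, 43.5, 109.0]
ee_rot: [179.5, -0.2, 113.9]
force: [0.2, 0.2, -0.4]
gripper_width: 0.4
gripper_force: 0.0
```

```bash
python3 - <<'E'
from h import *
st=env.state();print(st["ee_pos"],st["force"])
s=viewer.grab_frame("side");t=viewer.grab_frame("top");c=(568.5,151,91.2)
for f in(s,t): print([(p["score"],p["position"]) for p in spotter.landmark_of(f,"lid_edge")[:1]],[proj(f,c2w(c,(97.5-250*np.cos(th),0,155+250*np.sin(th)))).round(0) for th in(0,-.2,-.275)])
E
```

```text
[569.68276751  43.50502736 109.00083545] [ 0.15081362  0.15195308 -0.40710434]
[(0.9, [260.1, 185.8])] [array([262., 178.]), array([261., 195.]), array([259., 201.])]
[] [array([254., 185.]), array([253., 188.]), array([252., 189.])]
```

Request:
apply_moves --delta_pos '[[0,0,-0.04],[0,0,-0.07],[0,0,-0.1],[0,0,-0.1]]' --rot '[[0,0,0],[0,0,0],[0,0,0],[0,0,0]]' --hand '[0,0,0,0]'

```text
time_s: 35.8
ee_pos: [569.1, 43.1, 96.2]
ee_rot: [179.6, -0.2, 113.9]
force: [0.3, -0.0, -0.4]
gripper_width: 0.5
gripper_force: 0.1
```

```bash
python3 - <<'E'
from h import *
from scipy.optimize import minimize
s=viewer.grab_frame("side");t=viewer.grab_frame("top");c=(568.5,151,91.2)
for f in(s,t):
    for q in("lid_edge","lid"):
        for p in spotter.landmark_of(f,q)[:2]: print(q,p["score"],p["position"])
        for p in spotter.trace(f,q)[:2]:
            m=p["mask"];print(q,round(p["score"],2),np.round(p["box"],1),m.sum(), f["pixels"][m].mean(0).round())
for th in(0,-.1,-.2,-.275):
    print(th,[[proj(f,c2w(c,(97.5-250*np.cos(th),y,155+250*np.sin(th)))).round(1).tolist() for y in(168,-168)] for f in(s,t)])
m=spotter.trace(s,"lid")[0]["mask"]
for v in range(130,290,10):
    k=np.where(m[v])[0]; print(v,(k.min(),k.max()) if len(k) else None,end=" ")
E
```

```text
lid_edge 0.87 [256.4, 191.7]
lid_edge 0.83 [199.4 189.2 176.6 148.9] 13720 [175. 190. 202.]Traceback (most recent call last):
  File "<stdin>", line 6, in <module>
ValueError: it knows: block_stack, crate, front_row, lid_edge, lid_hinge, parallel, plug_gauge, pocket, ring_gauge, setting_disc, spindle, vee_block
```

```bash
python3 - <<'E'
from h import *
s=viewer.grab_frame("side");t=viewer.grab_frame("top");c=(568.5,151,91.2)
for n,f in(("s",s),("t",t)):
    for p in spotter.trace(f,"lid_edge")[:1]:
        m=p["mask"];h=cv2.convexHull(np.argwhere(m)[:,::-1].astype(np.float32));a=cv2.approxPolyDP(h,5,True);print(n,round(p["score"],2),a[:,0].round().tolist())
for th in(0,-.1,-.2,-.275):
    print(th,[[proj(f,c2w(c,(97.5-250*np.cos(th),y,155+250*np.sin(th)))).round(1).tolist() for y in(168,-168)] for f in(s,t)])
for th in(0,-.275):
  print("cheek corner",[[proj(f,c2w(c,(97.5-196*np.cos(th)-58*np.sin(th),y,155+196*np.sin(th)-58*np.cos(th)))).round(1).tolist() for y in(168,)] for f in(s,t)])
g=cv2.cvtColor(s["pixels"],cv2.COLOR_RGB2GRAY)
for u,v0,v1 in((222,225,275),(240,190,240)): print(u,v0,g[v0:v1:1,u])
e=env.state()["ee_pos"];print(proj(s,e),proj(t,e))
E
```

```text
t 0.77 [[254.0, 118.0], [228.0, 219.0], [175.0, 259.0], [145.0, 259.0], [147.0, 115.0]]
0 [[[235.7, 238.8], [283.9, 129.4]], [[254.7, 259.0], [254.2, 113.2]]]
-0.1 [[[236.0, 247.8], [283.4, 138.3]], [[254.6, 258.9], [254.2, 116.2]]]
-0.2 [[[235.0, 256.0], [281.9, 146.6]], [[253.5, 258.8], [253.1, 119.1]]]
-0.275 [[[233.5, 261.7], [280.1, 152.5]], [[252.0, 258.8], [251.6, 121.1]]]
cheek corner [[[210.8, 253.6]], [[232.9, 259.0]]]
cheek corner [[[202.5, 267.9]], [[225.3, 258.8]]]
222 225 [194 160 144 133 133 131 132 132 132 133 132 130 131 128 129 129 128 129
 128 131 127 128 132 141 138 112 109 112 111 110 108 107 110 110 110 108
 107 111 105 110 112 111 112 113 113 109 106  66  58  58]
240 190 [132 129 134 130 132 133 133 130 132 132 132 132 132 131 132 135 134 131
 133 133 132 135 132 132 134 131 131 132 133 134 133 133 131 128 134 193
 210 207 208 205 209 207 207 210 207 209 210 212 208 155]
[242.77279219 195.32226112] [236.88724149 189.03400847]
```

```bash
python3 - <<'E'
from h import *
s=viewer.grab_frame("side");c=(568.5,151,91.2)
g=cv2.cvtColor(s["pixels"],cv2.COLOR_RGB2GRAY).astype(int)
print("cols",list(range(204,246,2)))
for v in range(214,284,2): print(v," ".join("%3d"%x for x in g[v,204:246:2]))
p=lambda th,r,d,y:proj(s,c2w(c,(97.5-r*np.cos(th)-d*np.sin(th),y,155+r*np.sin(th)-d*np.cos(th)))).round(0)
for th in(0,-.1,-.2,-.275): print(th,p(th,250,0,168),p(th,250,0,-168),p(th,200,58,168))
print(proj(s,c2w(c,(-97.5,161,0))),proj(s,c2w(c,(-97.5,161,100))))
E
```

```text
cols [204, 206, 208, 210, 212, 214, 216, 218, 220, 222, 224, 226, 228, 230, 232, 234, 236, 238, 240, 242, 244]
214 171 206 210 212 209 209 211 207 207 208 207 145 139 136 135 135 131 133 132 130 127
216 204 203 193 171 204 209 210 207 209 206 208 135 138 135 134 132 133 131 131 133 130
218 211 213 212 211 202 189 169 195 206 185 162 135 134 135 134 133 135 133 129 131 132
220 212 211 214 212 213 212 211 199 183 202 143 134 136 133 132 132 133 128 132 130 128
222 213 213 211 213 211 211 211 210 209 210 134 137 137 133 131 134 131 132 132 131 131
224 212 214 212 212 212 211 210 210 211 165 133 136 133 132 134 132 129 136 135 138 133
226 214 214 213 210 213 212 212 209 212 160 133 135 135 134 134 133 131 206 209 208 208
228 211 211 214 212 212 212 212 210 210 129 134 133 132 130 132 131 138 210 208 206 209
230 215 215 213 214 212 214 211 213 165 132 134 134 131 130 133 133 146 207 207 207 210
232 214 214 212 213 212 211 212 214 208 131 131 134 133 131 130 128 208 207 206 208 167
234 214 215 214 213 214 214 212 215 143 131 132 130 131 132 128 133 211 209 210 208  96
236 216 214 215 213 2
[... 1609 characters left out ...]
7  58  59  59  58  57  61  60  67  66  64
274 125 125 126 126 122 127 112 105  75  58  58  60  56  58  58  58  60  55  57  59  54
276 124 124 124 126 124 128 112 107  70  67  65  61  60  58  58  58  61  63  59  59  59
278 124 124 126 123 124 124 116  86  64  69  65  66  65  65  69  65  62  59  59  61  60
280  79  90 106 117 123 128 115  70  63  59  60  62  62  64  65  63  63  66  66  60  62
282  79  80  76  77  73  73  77  66  66  64  68  65  62  62  59  63  61  65  66  63  63
0 [236. 239.] [284. 129.] [213. 254.]
-0.1 [236. 248.] [283. 138.] [210. 260.]
-0.2 [235. 256.] [282. 147.] [207. 265.]
-0.275 [233. 262.] [280. 152.] [204. 269.]
[216.48992785 281.59689624] [211.38224772 249.76233612]
```

```bash
python3 - <<'E'
from h import *
s=viewer.grab_frame("side");t=viewer.grab_frame("top");c=(568.5,151,91.2)
p=lambda f,th,r,d,y:proj(f,c2w(c,(97.5-r*np.cos(th)-d*np.sin(th),y,155+r*np.sin(th)-d*np.cos(th))))
for th in(-.1,-.16,-.2,-.275): 
    print(th,"near edge",[p(s,th,r,-3,168).round(0).tolist() for r in(0,100,200,250)],"front edge",[p(s,th,250,-3,y).round(0).tolist() for y in(168,80,0,-80,-168)])
g=cv2.cvtColor(s["pixels"],cv2.COLOR_RGB2GRAY).astype(int)
# right boundary of lid (front edge) by rows: last strong drop
for v in range(130,256,8): print(v," ".join("%3d"%x for x in g[v,232:292:2]))
for v in range(180,212,3): print(v,[tuple(x) for x in s["pixels"][v,232:254:3].tolist()])
E
```

```text
-0.1 near edge [[112.0, 212.0], [160.0, 226.0], [210.0, 240.0], [236.0, 247.0]] front edge [[236.0, 247.0], [251.0, 213.0], [262.0, 186.0], [273.0, 161.0], [284.0, 137.0]]
-0.16 near edge [[112.0, 212.0], [160.0, 228.0], [210.0, 244.0], [236.0, 252.0]] front edge [[236.0, 252.0], [250.0, 218.0], [262.0, 191.0], [272.0, 167.0], [283.0, 142.0]]
-0.2 near edge [[112.0, 212.0], [160.0, 229.0], [210.0, 246.0], [235.0, 255.0]] front edge [[235.0, 255.0], [250.0, 222.0], [261.0, 194.0], [272.0, 170.0], [282.0, 146.0]]
-0.275 near edge [[112.0, 212.0], [160.0, 232.0], [209.0, 251.0], [234.0, 261.0]] front edge [[234.0, 261.0], [248.0, 228.0], [260.0, 200.0], [270.0, 176.0], [280.0, 152.0]]
130 141 120 122 118 113 114 112 112 112 116 116 112 112 109  77  71  70  73  72  71  70  70  73  72  69  93 196 185 142  52
138 118 117 117 116 115 111 113 112 115 111  78  72  85 213 215 213 185 154 106  78  73  73  73  73  71  69  72  71  70  72
146 119 119 120 118 117 117 116 116 116 117 111 100  83  94 212 211 211 210 210 212 212 212 213 212 212  85  70  71  73  70
154 121 123 115 114 111 104 100  98  
[... 2425 characters left out ...]
[(127, 139, 150), (123, 134, 147), (125, 135, 147), (123, 132, 144), (125, 134, 146), (122, 133, 147), (122, 132, 145), (121, 131, 142)]
201 [(126, 137, 148), (123, 133, 146), (126, 133, 148), (124, 135, 146), (124, 133, 147), (120, 131, 142), (122, 130, 143), (121, 129, 142)]
204 [(127, 136, 149), (126, 135, 147), (125, 136, 149), (122, 133, 145), (121, 133, 144), (126, 137, 147), (122, 133, 143), (121, 129, 142)]
207 [(127, 138, 152), (126, 137, 147), (123, 132, 145), (123, 133, 147), (123, 132, 144), (123, 132, 146), (120, 128, 142), (122, 131, 144)]
210 [(129, 139, 151), (128, 139, 150), (120, 130, 143), (123, 133, 146), (122, 134, 144), (123, 132, 146), (120, 131, 140), (120, 131, 143)]
```

Request:
apply_moves --delta_pos '[[0,0.01,-0.04],[0,0.02,-0.08],[0,0.02,-0.12],[0,0.02,-0.15],[0,0.02,-0.15]]' --rot '[[0,0,0],[0,0,0],[0,0,0],[0,0,0],[0,0,0]]' --hand '[0,0,0,0,0]'

```text
time_s: 36.77
ee_pos: [568.8, 45.7, 77.9]
ee_rot: [179.6, -0.2, 113.9]
force: [-0.2, -0.8, -0.0]
gripper_width: 0.5
gripper_force: 0.0
```

```bash
cat > lidth.py <<'E'
from h import *
s=viewer.grab_frame("side");c=(568.5,151,91.2);print(env.state()["force"],env.state()["ee_pos"])
g=cv2.cvtColor(s["pixels"],cv2.COLOR_RGB2GRAY).astype(int)
p=lambda th,y:proj(s,c2w(c,(97.5-250*np.cos(th)+3*np.sin(th),y,155+250*np.sin(th)+3*np.cos(th))))
import sys
for y in(150,120,100,80,-60,-100,-140):
    best=None
    for th in np.arange(.1,-.34,-.005):
        # contrast across the front edge
        a,b=p(th,y),p(th,y-5);n=np.array([-(b-a)[1],(b-a)[0]]);n/=np.linalg.norm(n)
        q=[a+n*k for k in(-3,-2,2,3)];val=[g[int(round(z[1])),int(round(z[0]))] for z in q]
        sc=abs(val[0]+val[1]-val[2]-val[3])
        if best is None or sc>best[0]: best=(sc,round(th,3))
    print(y,best)
E
python3 lidth.py
```

```text
[ 0.04999218  0.12875003 -0.05425188] [568.96239347  45.57316784  78.30084918]
150 (np.int64(271), np.float64(-0.15))
120 (np.int64(281), np.float64(-0.305))
100 (np.int64(273), np.float64(-0.29))
80 (np.int64(119), np.float64(-0.175))
-60 (np.int64(274), np.float64(-0.33))
-100 (np.int64(312), np.float64(-0.16))
-140 (np.int64(322), np.float64(-0.185))
```

```bash
python3 - <<'E'
from h import *
s=viewer.grab_frame("side");t=viewer.grab_frame("top");c=(568.5,151,91.2)
g=cv2.cvtColor(s["pixels"],cv2.COLOR_RGB2GRAY).astype(int)
print([(p["score"],p["position"]) for f in(s,t) for p in spotter.landmark_of(f,"lid_edge")[:1]])
for v in range(216,276,3): print(v," ".join("%3d"%x for x in g[v,204:250:2]))
for v in range(170,210,3): print(v," ".join("%3d"%x for x in g[v,228:276:2]))
print(proj(s,env.state()["ee_pos"]),env.state()["time_s"])
E
```

```text
[(0.57, [259.3, 198.1])]
216 210 207 205 206 208 205 205 207 204 204 205 203 133 137 135 131 133 133 134 132 130 131 130
219 203 210 208 206 208 205 205 207 206 204 207 160 134 134 135 133 134 132 132 129 132 131 131
222 209 207 189 169 202 208 208 202 203 204 206 131 133 135 133 134 134 130 133 134 129 129 132
225 210 208 208 209 207 198 162 162 201 188 201 131 131 132 134 133 130 129 127 128 129 129 128
228 210 208 209 210 210 208 209 207 206 207 141 133 133 132 132 133 131 133 129 131 128 133  92
231 210 210 211 208 208 210 207 206 208 202 130 128 134 133 133 130 131 130 129 128 130 116  77
234 209 210 211 209 208 209 208 206 211 161 134 132 132 131 131 132 129 191 205 205 202  83  78
237 208 209 209 209 210 207 206 206 205 129 130 132 131 131 131 129 127 202 205 208 105  75  71
240 210 210 210 209 207 210 209 211 206 132 132 127 132 129 132 127 145 207 205 193  69  71  70
243 209 211 210 211 208 209 211 210 128 129 131 127 130 132 129 126 206 209 208  82  76  76  76
246 210 209 208 207 211 210 208 204 127 129 129 129 128 131 129 130 130 127  94  64  68  71  70
249 141 209 210 213
[... 1580 characters left out ...]
 115 115 113 129 130 133 130 125 128 124  73  69  70  72  71  72
194 146 134 132 119 129 127 127 131 131 127 130 132 131 128 129 129 129 103  68  68  74  68  69  67
197 161 156 133 135 135 129 130 134 132 131 129 130 132 128 131 130 127  75  74  73  77  73  71  69
200 140 136 133 131 132 134 129 133 130 134 133 127 129 130 132 129  81  71  71  73  69  70  70  68
203 189 136 134 136 134 134 132 133 130 132 128 128 128 129 129 116  73  75  71  72  72  65  68  69
206 204 131 136 132 133 132 135 132 131 127 132 129 130 132 128  73  72  69  69  67  73  72  72  70
209 205 137 134 137 133 134 129 130 133 131 127 129 129 132  86  68  69  70  65  67  66  67  69  68
[242.20603615 201.26707992] 37.0167
```

Request:
apply_moves --delta_pos '[[0,0,-0.03],[0,0,-0.06],[0,0,-0.06]]' --rot '[[0,0,0],[0,0,0],[0,0,0]]' --hand '[0,0,0]'

```text
time_s: 37.27
ee_pos: [570.4, 45.8, 75.1]
ee_rot: [179.3, -0.1, 113.9]
force: [-4.2, 0.6, 17.5]
gripper_width: 0.8
gripper_force: 8.4
```

```bash
python3 - <<'E'
from h import *
st=env.state();print(st["force"],st["ee_pos"],st["effort"].round(1))
E
```

```text
[-4.18974925  0.64727287 17.51624508] [570.38952067  45.83660205  75.1076977 ] [ -0.2 -32.1 -16.9  -0.2  -1.5   0.1]
```

Request:
apply_moves --delta_pos '[[0,0,0.1],[0,0,0.4],[0,0,0.8],[0,0,1],[0,0,1]]' --rot '[[0,0,0],[0,0,0],[0,0,0],[0,0,0],[0,0,0]]' --hand '[0,0,0,0,0]'

```text
time_s: 37.68
ee_pos: [573.7, 45.8, 199.0]
ee_rot: [178.7, 0.1, 113.9]
force: [1.0, 0.6, 0.6]
gripper_width: 0.5
gripper_force: 0.0
```

Request:
apply_moves --delta_pos '[[-0.5,-0.9,0.6],[-0.5,-0.9,0.6],[-0.5,-0.9,0.6],[-0.5,-0.9,0.6],[-0.5,-0.9,0.6]]' --rot '[[0,0,0],[0,0,0],[0,0,0],[0,0,0],[0,0,0]]' --hand '[0,0,0,0,0]'

```text
time_s: 38.1
ee_pos: [509.2, -65.2, 266.2]
ee_rot: [179.3, 0.1, 113.7]
force: [1.2, -0.5, -0.1]
gripper_width: 0.4
gripper_force: 0.0
```

```bash
python3 - <<'E'
from h import *
s=viewer.grab_frame("side");t=viewer.grab_frame("top")
g=cv2.cvtColor(s["pixels"],cv2.COLOR_RGB2GRAY).astype(int)
for v in range(243,270,3): print(v," ".join("%3d"%x for x in g[v,212:248:2]))
for p in(s,t):
    for q in["lid_edge","ring_gauge","plug_gauge","parallel","vee_block","setting_disc","block_stack"]:
        for d in spotter.landmark_of(p,q)[:1]: print(q,round(d["score"],2),np.round(d["position"],1))
    for d in spotter.landmark_of(p,"spindle_a")[:4]: print("sp",round(d["score"],2),np.round(d["position"],1))
print(env.state()["time_s"],env.state()["ee_pos"])
E
```

```text
243 207 206 207 206 206 207 206 205 207 206 204 205 204 204 206  86  75  79
246 208 206 206 208 207 207 207 205 204 205 207 204 203 207 125  71  76  72
249 208 208 208 205 207 206 208 206 207 208 205 208 207 201  64  73  69  70
252 198 209 208 207 205 206 204 206 208 205 205 208 209  87  73  74  71  72
255 114 104 119 143 204 206 207 207 205 207 203 207 143  68  63  66  69  70
258 124 108 108 108 117 113 120 137 214 209 207 210  66  63  65  62  64  65
261 125 107 105 108 120 106 108  64  61  70 115  82  60  71  68  70  66  71
264 128 112 108 108 124 109  76  63  54  58  62  62  60  60  59  63  60  67
267 122 111 109 104 115 111  62  68  63  66  63  58  60  57  56  61  60  59
lid_edge 0.84 [258.9 200.4]
ring_gauge 0.77 [375.7 253.4]
plug_gauge 0.59 [339.7 224.6]
parallel 0.7 [397.6 233.3]
vee_block 0.65 [434.3 266.8]
setting_disc 0.79 [312.7 291. ]
block_stack 0.6 [369.6 301.7]
sp 0.96 [288.3 264.1]
sp 0.81 [278.  302.5]
lid_edge 0.61 [250.  189.3]
ring_gauge 0.73 [197.3 193.5]
parallel 0.68 [364.  166.9]
vee_block 0.64 [401.9 194.2]
block_stack 0.72 [351.2 244.2]
sp 0.53 [287.4 266.8]
39.0 [509.5743812  -62.46796785 263.93285093]
```

```bash
python3 -c "
from workcell import env
print(env.job_done())"
```

```text
the job is handed in; nothing more can be done
None
```

I lowered both spindles onto the floors of the two empty pockets, 2 and 5, pressed the lid down to its stop, saw no shift in the gauges I could re-check, and handed the job in at 39 s; no verdict came back.

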